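Unclamp the welded post base and butt it against the stop bar

ROBOT

A 6-joint arm with a two-finger parallel gripper is mounted at the origin on the work surface. World frame = base frame: x ahead of the robot, y to its left, z up, the work surface at z = 0. Lengths are in m, angles in rad, forces in N, time in s.
With the tool pointing down it reaches from about 0.425 to 0.95 m from the base axis. Payload 3.5 kg.
Tool frame: the origin (TCP) lies between the finger pads; the fingertips stand 11 mm ahead of it and the grasp point (between the pads) lies 8 mm behind it (ctrl.tcp_to_tips is the distance from the TCP to the fingertips, in m); z points along the fingers, y is the direction in which the jaws open and shut (so a half turn about z gives the same grasp; the last joint's range is limited). The gripper opens to 85 mm and grips with 20 to 120 N. Pads are 22 mm wide; open, the fingers measure 114 mm over their backs; the gripper's body (76 mm by 85 mm) begins 54 mm behind the grasp point. The pads swing forward as they close: fully open they stand 13 mm farther back than shut.
Start: joints at [1.132, 0.286, 1.577, -0, 1.279, -0.15], TCP at [0.192, 0.647, 0.242] pointing down, gripper open.
Joint ranges: [-2.77, 2.77], [-0.9, 2.22], [0.21, 2.48], [-1.53, 4.67], [0.24, 2.81], [-2.84, 2.84]. Speed limits (rad/s): [2.79, 2.79, 3.14, 3.14, 3.14, 3.14].

INTERFACE

Orientations are given as a unit quaternion [x, y, z, w].
In Python, from plant import monitor, vision, workorder, ctrl gives the robot as it stands.
- The arm moves only by the tool jog_arm, never from a script. Its argument "series" is a list of rows, each a list of 4 numbers: the shift along the tool's x, y, z in m, then the turn about the tool's z in rad. In form: [[tx, ty, tz, spin], ...]. A call has exactly 8 rows; each row shifts and turns the pose as measured when the row begins, along the tool's axes as they then stand; what a row does not reach is not made up. A row lasts 1/12 s, in which the tool goes at most 41.7 mm and 7.16 degrees, less where a joint would pass 70% of its speed; a pose out of reach is approached as far as the arm can. A call is refused whole if a number of a shift passes 0.0417 or a number of a turn 0.125, either way. A call with a gripper value outside its range is refused whole. "grip" is the finger opening in m, from 0 to 0.0854, set as the call begins (left out, the last holds). The fingers move at their own pace and stop on an object; "grip_force" is the grip in N (left out, the last holds). Time passes only in rows, so rows that do not move let the fingers close, or fill a call up. It gives the time, the measured TCP pose, the force and the opening at its end, in the units of the state.
- monitor.get_state(): the state, without advancing time (a new reading comes with each control period).
- vision.read_camera(name): name is "side" or "top"; returns the picture (400x640x3 uint8, red, green, blue); there is no depth.
- vision.get_calibration(name): a dict with "vfov" (degrees; the focal length in pixels is half the picture's height over the tangent of half this angle, whatever the lens; pixels are square), "cx", "cy" (the principal point, pixels), "D" ([k1, k2, p1, p2, k3] as OpenCV has them; the pictures are not rectified), "R" (3x3) and "t" (3): a world point X has camera coordinates R X + t. Camera axes: x right, y down, z forward; pixel columns grow to the right and rows downward; lengths in m; the calibration is good to about 2 mm. A picture is of the moment at which its call begins. get_calibration takes no time and is no camera call.
- workorder.sign_off(): hands the job in, once; it reports no verdict.
The state is a dict: "time": time; "qpos": joint angles; "dq": joint speeds; "joint_efforts": joint torques, N m; "eef_pos": TCP position; "tcp_rot": TCP orientation; "contact_force": force on the tool from outside, world axes, zero at the start; "wrist_torque": the same for the moment, N m; "opening": opening from 0.0 (shut) to 1.0 (fully open).
Only numpy, scipy, OpenCV 4.12 (cv2) and the standard library are available. Lean on these libraries where they do the work, as an engineer would, in place of code of your own. Each camera call takes 0.05 s, during which the arm holds its last target.

TASK

Flip the toggle clamp's arm up past its centre so that it stays fully open, then lift the freed post base off the sloping welding fixture. Set it down gently, tube upwards, on the flat chill plate with one long edge of its plate flush along the face of the stop bar, about midway along it, and let go. The bar is held only by magnets and must not be shoved out of its place; leave the other things on the bench alone.

Things in the scene. Friction and masses are not known exactly. Their poses are not given: they have to be found in the camera images.
- fixture: Fixed steel welding fixture 200 x 170 mm, up to 150 mm high. Origin: on the bench below the post base's centre; x level, from the bed's low to its high side (-70 to 130 mm), y along the clamp's hinge axis, z up. Its bed slopes up 25 deg along x, 66 mm above the origin. The post base lies on it against two 16 mm ledge stops, 3 mm clear of 14 mm high end pins: it comes out square to the bed.
- clamp_hinge (a point): Middle of the toggle clamp's hinge, near the upper edge of the bed, 30 mm off the bed surface; the hinge axis is the fixture's y axis. Orientation as the fixture's.
- clamp (a joint): Angle of the clamp arm, rad: about 0 = shut (arm points down the slope, rubber foot pressing on the post base 85 mm from the hinge), grows as the arm swings up and back, hard stop 1.9 = fully open. A spring throws it shut below the centre at about 1.0 and open above it, and holds it there. Shut, raising it takes 6 to 8 N at the ball, falling to near zero at the centre.
- clamp_ball (a point): Centre of the black ball grip, 30 mm diameter, at the free end of the clamp arm, 165 mm from the hinge axis; it moves on an arc about the hinge. Shut, it overhangs the fixture's low side, with 25 mm or more free at either side; a 10 mm rod and a 14 mm wide flat arm lead from it to the hinge. Open, it stands high above the fixture's high side.
- post_base: Workpiece, bare steel, about 0.6 kg: plate 80 (x) x 130 (y) x 6 mm with an open square tube 40 x 40 mm, 64 mm tall, wall 3 mm, welded on, faces parallel to the plate's edges, axis at x = 0, y = -25 mm. Origin: centre of the plate's underside; z along the tube. At the start x points up the slope, z square to the bed. Long edges: along y, at x = -40 and +40 mm.
- tube_top (a point): Centre of the tube's open top, 70 mm along z from the plate's underside. Orientation as the post base's.
- chill_plate: Fixed flat aluminium plate on the bench, 200 (x) x 250 (y) x 12 mm. Origin: centre of its underside, x towards the stop bar, y along the bar, z up. Its top is 12 mm above the bench.
- stop_face (a point): Stop bar on the chill plate, dark steel, 25 x 210 x 22 mm, three round magnets on top. This point: middle of the bar's foot on its working face, which looks to -x of the chill plate, 55 mm from that plate's centre. Same axes as the chill plate: y along the bar; the work lies on its -x side.
- stop_bar (a joint): How far the stop bar has been pushed from its place along the chill plate's +x, m. It starts at 0, and slides when pushed with more than about 25 N.
- offcut: Bystander: loose short square tube offcut 40 x 40 x 45 mm without plate, standing on the bench. Origin under its centre.
- hammer: Bystander: loose hammer, about 300 mm long, lying on the bench. Origin under its middle.
- spray_can: Bystander: plain can, 60 mm diameter, 160 mm tall, standing on the bench. Origin under its centre.

How it is judged:
By the outcome, as a careful person would: the job done as asked, in the order asked, and still so for the second after the job is handed in, with the robot touching nothing.
It also fails if it takes over 64 s, if anything falls off the work surface, if the arm or the gripper's body presses on something with over 40 N, if the wrist force passes 120 N, or if a joint passes its speed limit or range.

## Working session

There is one attempt and no reset: what is moved stays moved. The work goes in short steps, Python scripts to look and compute and a tool call to move; the robot and the scene stay as the last step left them, time stands still between calls to the robot, and variables do not carry over. Pictures are saved under pics/ and viewed, and the job is handed in when it is done.

Besides the shell and the picture viewer there is one more tool, called after "Request:" by a JSON object that holds its "fn" and its "kwargs", one argument or row to a line. jog_arm: Moves the arm, as the interface text tells. Its arguments: {"type":"object","properties":{"series":{"type":"array","items":{"type":"array","items":{"type":"number"}}},"grip":{"type":"number"},"grip_force":{"type":"number"}},"required":["series"]}

```bash
ls; mkdir -p pics
python3 - <<'E'
from plant import monitor, vision, workorder, ctrl
import cv2
print(monitor.get_state()); print(ctrl.tcp_to_tips)
for n in("side","top"):
    c=vision.get_calibration(n);print(n,c)
    im=vision.read_camera(n);cv2.imwrite(f"pics/{n}0.png",im[:,:,::-1])
E
```

```text
pics
{'time': 0.0, 'qpos': array([ 1.13198283e+00,  2.87209360e-01,  1.57821508e+00,  3.09481474e-06,
        1.27859507e+00, -1.49998350e-01]), 'dq': array([ 0.00024081,  0.00010935,  0.00070491, -0.00120455,  0.00093763,
        0.0002096 ]), 'joint_efforts': array([-8.47555511e-04, -4.05989707e+01, -2.92617559e+01, -2.23773991e-04,
        6.05007517e-03, -7.31332136e-06]), 'eef_pos': array([0.19194352, 0.64646033, 0.2408974 ]), 'tcp_rot': array([ 1.43906530e-01,  9.89590541e-01, -1.16079083e-03, -3.53519855e-04]), 'contact_force': array([ 0.47754787, -0.36674328,  0.66999829]), 'wrist_torque': array([ 0.02617224, -0.03070943,  0.01476338]), 'opening': 0.9980657523864277}
0.011
side {'vfov': 46.49839863268047, 'cx': 321.0813585975456, 'cy': 196.07367884647633, 'D': array([-0.11318991,  0.        ,  0.        ,  0.        ,  0.        ]), 'R': array([[-0.72926208, -0.68414612, -0.01099565],
       [-0.49739032,  0.54108924, -0.67810419],
       [ 0.46987198, -0.48904655, -0.73488353]]), 't': array([0.39047404, 0.44245616, 0.7914293 ])}
top {'vfov': 42.853370228670656, 'cx': 319.74613668750595, 'cy': 199.54680608152344, 'D': array([-0.09433387,  0.        ,  0.        ,  0.        ,  0.        ]), 'R': array([[ 0.00630217, -0.99997879, -0.00164224],
       [-0.97964003, -0.00584443, -0.200677  ],
       [ 0.20066314,  0.00287351, -0.97965609]]), 't': array([-0.10548016,  0.63731686,  1.1433956 ])}
```

View pics/side0.png

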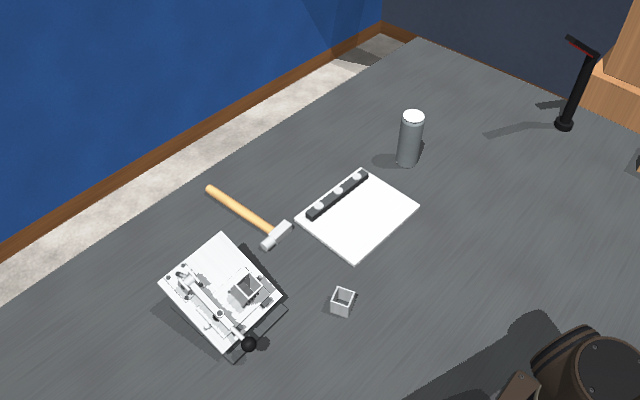

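View pics/top0.png

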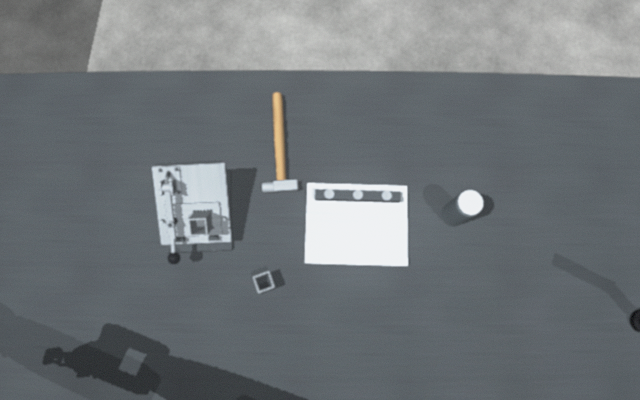

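```bash
cat > h.py <<'E'
import numpy as np, cv2
from plant import monitor, vision, ctrl
from scipy.spatial.transform import Rotation as Rn
def cal(n):
    c=vision.get_calibration(n); f=200/np.tan(np.radians(c['vfov'])/2)
    K=np.array([[f,0,c['cx']],[0,f,c['cy']],[0,0,1]]); return K,c['D'],c['R'],c['t']
def proj(n,X):
    K,D,R,t=cal(n); return cv2.projectPoints(np.atleast_2d(np.float64(X)),cv2.Rodrigues(R)[0],t,K,D)[0][:,0]
def ray(n,uv):
    K,D,R,t=cal(n); p=cv2.undistortPoints(np.float64(uv).reshape(-1,1,2),K,D)[:,0]
    d=np.c_[p,np.ones(len(p))]@R; return -R.T@t,d
def atz(n,uv,z):
    o,d=ray(n,uv); return o+d*((z-o[2])/d[:,2])[:,None]
def tri(us,ut):
    a,d=ray('side',us); b,e=ray('top',ut); out=[]
    for i in range(len(d)):
        M=np.c_[d[i],-e[i]]; s=np.linalg.lstsq(M,b-a,rcond=None)[0]
        p,q=a+d[i]*s[0],b+e[i]*s[1]; out.append(np.r_[(p+q)/2,np.linalg.norm(p-q)])
    return np.array(out)
def crop(n,box,k,fn,im=None):
    if im is None: im=vision.read_camera(n)[:,:,::-1]
    x0,y0,x1,y1=box; cv2.imwrite(fn,cv2.resize(im[y0:y1,x0:x1],None,fx=k,fy=k,interpolation=cv2.INTER_CUBIC))
E
python3 - <<'E'
from h import *
s=cv2.imread('pics/side0.png');t=cv2.imread('pics/top0.png')
crop('s',(145,220,305,370),4.5,'pics/s_fix.png',s[:])
crop('t',(140,150,280,300),4,'pics/t_fix.png',t)
crop('t',(290,170,490,280),4,'pics/t_pl.png',t)
print(proj('top',[.192,.647,.242]),proj('side',[.192,.647,.242]))
print(atz('top',[(305,265),(408,265),(408,186),(307,183)],.012))
E
```

```text
[[-54.12156276 396.95271506]] [[143.79647234 680.9770442 ]]
[[ 0.48709223 -0.06680731  0.012     ]
 [ 0.48819372 -0.31614662  0.012     ]
 [ 0.68452956 -0.32142511  0.012     ]
 [ 0.6906162  -0.06938064  0.012     ]]
```

View pics/s_fix.png

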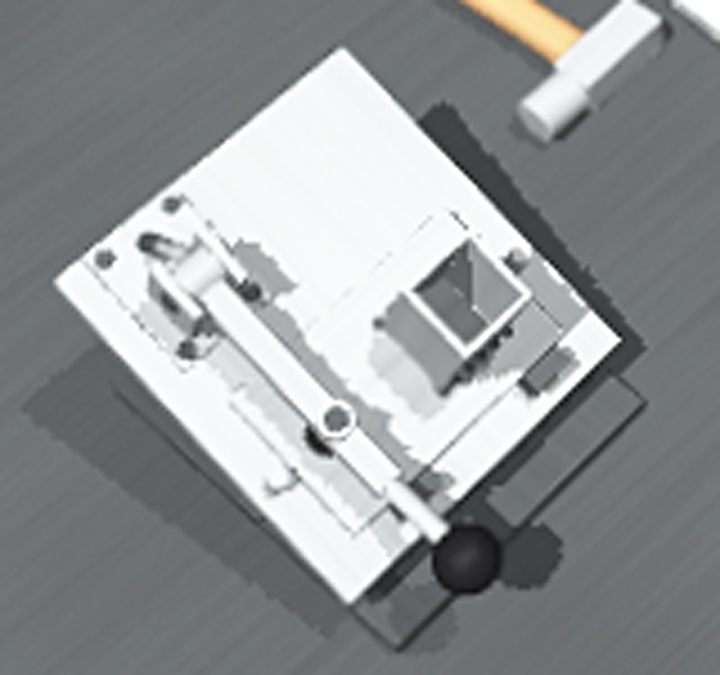

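View pics/t_fix.png

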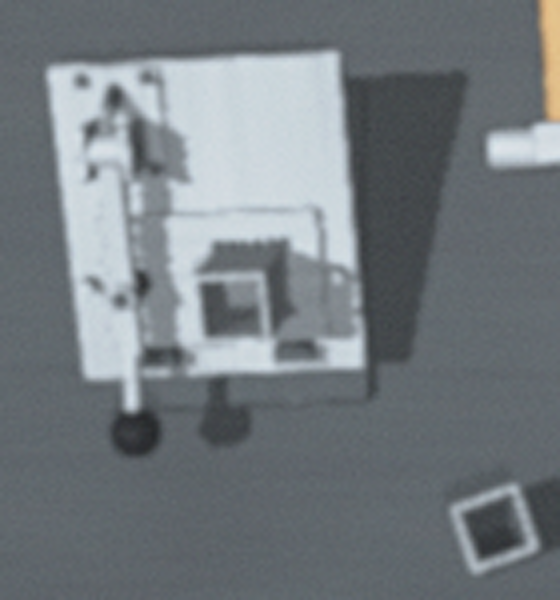

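View pics/t_pl.png

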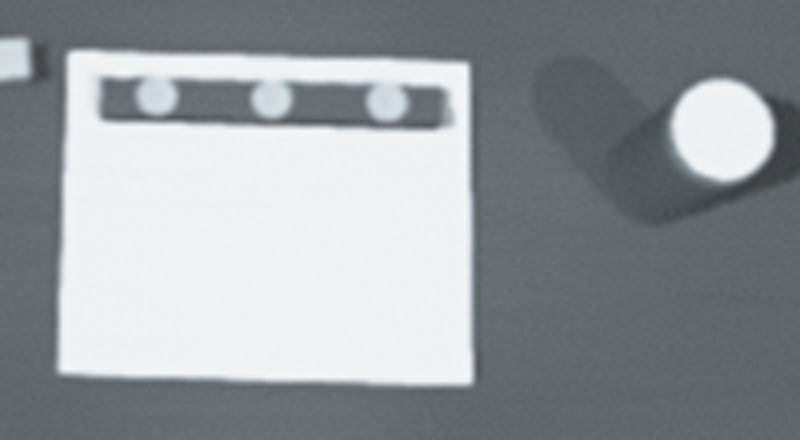

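Run:
```python
from h import *
s=cv2.imread('pics/side0.png')
crop('s',(280,160,440,270),5,'pics/s_pl.png',s)
crop('s',(225,260,295,320),10,'pics/s_tube.png',s)
t=cv2.imread('pics/top0.png')
crop('t',(155,190,235,270),7.5,'pics/t_tube.png',t)
```

```text
(no output)
```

View pics/s_pl.png

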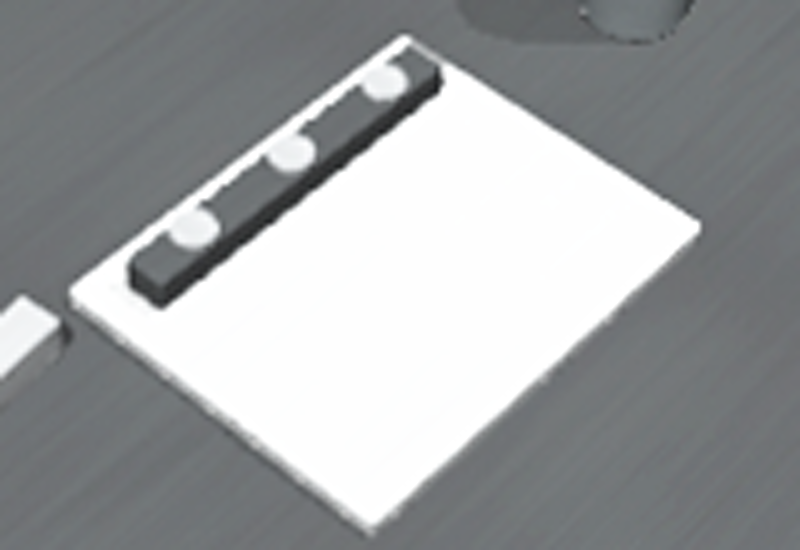

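View pics/s_tube.png

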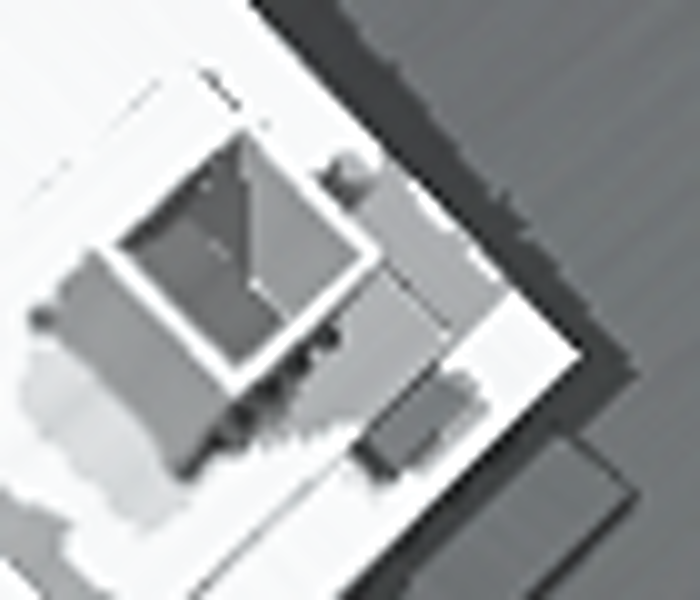

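View pics/t_tube.png

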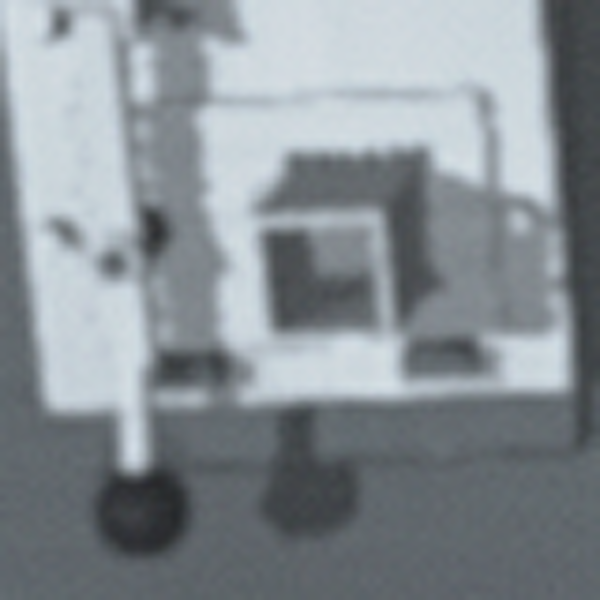

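```bash
cat > fit.py <<'E'
from h import *
from scipy.optimize import least_squares
def un(p,k,o): return (np.float64(p)+.5)/k-.5+np.float64(o)
a=np.radians(25)
# bed corners: TL(high,+y) TR(high,-y) BR(low,-y) BL(low,+y)
bs=un([(55,282),(342,47),(620,340),(350,603)],4.5,(145,220)); bt=un([(48,66),(340,52),(365,367),(84,380)],4,(140,150))
ts=un([(95,248),(243,124),(382,250),(235,392)],10,(225,260)); tt=un([(255,212),(383,205),(395,330),(268,335)],7.5,(155,190))
def W(p,P): 
    c,s=np.cos(p[2]),np.sin(p[2]); P=np.float64(P); return np.c_[p[0]+c*P[:,0]-s*P[:,1],p[1]+s*P[:,0]+c*P[:,1],P[:,2]]
def bed(p): 
    y=p[3]; return W(p,[(x,yy,.066+x*np.tan(a)) for x,yy in((.13,y+.085),(.13,y-.085),(-.07,y-.085),(-.07,y+.085))])
def post(P):
    P=np.float64(P); return np.c_[P[:,0]*np.cos(a)-P[:,2]*np.sin(a),P[:,1],.066+P[:,0]*np.sin(a)+P[:,2]*np.cos(a)]
def tube(p): return W(p,post([(.02,-.005,.07),(.02,-.045,.07),(-.02,-.045,.07),(-.02,-.005,.07)]))
if __name__=="__main__":
    print('bed tri',tri(bs,bt).round(4)); print('tube tri',tri(ts,tt).round(4))
    def f(p): return np.r_[(proj('side',bed(p))-bs).ravel(),(proj('top',bed(p))-bt).ravel(),(proj('side',tube(p))-ts).ravel(),(proj('top',tube(p))-tt).ravel()]
    r=least_squares(f,[.6,.25,0,0],loss='soft_l1'); p=r.x; print('fix',p.round(4)); print(f(p).reshape(-1,2).round(1).tolist())
    print('tubetop',W(p,post([(0,-.025,.07)])).round(4))
    ball=tri(un([(467,559)],4.5,(145,220)),un([(142,512)],7.5,(155,190)));print('ball',ball)
    b=ball[0,:3]; c,s=np.cos(p[2]),np.sin(p[2]); d=b[:2]-p[:2]; print('ball in fix',c*d[0]+s*d[1],-s*d[0]+c*d[1])
    # hinge: arm direction down slope
    bf=np.r_[c*d[0]+s*d[1],-s*d[0]+c*d[1],b[2]]
    for th in (0,.05,.1):
        h=bf+np.array([.165*np.cos(a-th),0,.165*np.sin(a-th)]); print(th,'hinge fix',h,'off bed',(h[2]-.066-h[0]*np.tan(a))*np.cos(a), 'world',W(p,[h]))
    # chill plate: from both
    ct=un([(66,50),(470,62),(473,384),(58,373)],4,(290,170)); cs=un([(70,290),(405,35),(701,226),(372,530)],5,(280,160))
    print('chill tri',tri(cs,ct).round(4))
    def ch(q): return W(q,[(.1,.125,.012),(.1,-.125,.012),(-.1,-.125,.012),(-.1,.125,.012)])
    # bar top working edge
    bS=un([(160,285),(442,75),(130,268)],5,(280,160)); 
    def bar(q): return W(q,[(.055,q[3]+.105,.034),(.055,q[3]-.105,.034),(.08,q[3]+.105,.034)])
    g=lambda q:np.r_[(proj('side',ch(q))-cs)[[0,1,2]].ravel(),(proj('top',ch(q))-ct).ravel(),(proj('side',bar(q))-bS).ravel()]
    r=least_squares(g,[.59,-.19,0,0],loss='soft_l1');q=r.x;print('chill',q.round(4));print(g(q).reshape(-1,2).round(1).tolist())
    print('stop',W(q,[(.055,0,.012),(.055,q[3],.012)]), 'bar top tri z34', atz('side',bS,.034))
E
python3 fit.py
```

```text
bed tri [[7.037e-01 2.888e-01 1.180e-01 3.000e-04]
 [7.135e-01 1.189e-01 1.174e-01 1.600e-03]
 [5.404e-01 1.105e-01 4.040e-02 1.600e-03]
 [5.304e-01 2.795e-01 4.240e-02 1.100e-03]]
tube tri [[5.804e-01 1.907e-01 1.327e-01 3.000e-04]
 [5.828e-01 1.525e-01 1.306e-01 1.300e-03]
 [5.470e-01 1.495e-01 1.207e-01 6.000e-04]
 [5.455e-01 1.886e-01 1.179e-01 4.000e-04]]
fix [0.5918 0.1961 0.033  0.0018]
[[-4.8, -7.4], [-3.0, -5.8], [5.8, 6.4], [4.5, 6.3], [0.0, -7.2], [-0.0, -6.0], [0.0, 6.6], [0.3, 5.0], [-0.5, -1.5], [0.2, -2.4], [0.3, 0.3], [-0.3, -0.1], [-0.6, -0.3], [0.2, 0.1], [-0.0, 0.7], [-0.8, 0.5]]
tubetop [[0.563  0.1702 0.1294]]
ball [[0.49664023 0.2378374  0.07113443 0.00095973]]
ball in fix -0.09368644245271567 0.04481495398452721
0 hinge fix [0.05585434 0.04481495 0.14086644] off bed 0.04424697476408349 world [[0.64609954 0.24277294 0.14086644]]
0.05 hinge fix [0.0591526  0.04481495 0.13330537] off bed 0.0360004118344216 world [[0.64939601 0.2428818  0.13330537]]
0.1 hinge fix [0.06206885 0.04481495 0.12558891] off bed 0.027774461017356863 world [[0.65231066 0.24297805 0.12558891]]
chill tri [[ 0.6919 -0.0676  0.0135  0.0014]
 [ 0.6872 -0.3192  0.0116  0.0007]
 [ 0.4881 -0.3156  0.0098  0.0028]
 [ 0.4929 -0.0643  0.0078  0.001 ]]
chill [ 0.5895 -0.1916 -0.0188  0.0021]
[[0.0, 0.1], [-0.0, 0.1], [0.8, -0.1], [0.5, 0.4], [-0.4, -0.1], [-0.5, -0.2], [0.0, 0.1], [-0.1, 1.1], [0.5, -1.6], [-1.4, -1.0]]
stop [[ 0.64447801 -0.19259934  0.012     ]
 [ 0.64451755 -0.19050147  0.012     ]] bar top tri z34 [[ 0.6486355  -0.08802937  0.034     ]
 [ 0.63982106 -0.29016424  0.034     ]
 [ 0.66671752 -0.08594255  0.034     ]]
```

```bash
cat > fit2.py <<'E'
from fit import *
def bed2(p):
    y=p[3]; return W(p,[(x,yy,.066+p[6]+x*np.tan(a)) for x,yy in((p[4],y+.085),(p[4],y-.085),(p[5],y-.085),(p[5],y+.085))])
def f(p): return np.r_[(proj('side',bed2(p))-bs).ravel(),(proj('top',bed2(p))-bt).ravel(),(proj('side',tube(p))-ts).ravel(),(proj('top',tube(p))-tt).ravel()]
r=least_squares(f,[.6,.2,0.05,0,.115,-.06,0],loss='soft_l1'); p=r.x; print('fix',p.round(4)); print(f(p).reshape(-1,2).round(1).tolist())
print('tubetop',W(p,post([(0,-.025,.07)])).round(4))
b=tri(un([(467,559)],4.5,(145,220)),un([(142,512)],7.5,(155,190)))[0,:3]; c,s=np.cos(p[2]),np.sin(p[2]); d=b[:2]-p[:2]
bf=np.r_[c*d[0]+s*d[1],-s*d[0]+c*d[1],b[2]];print('ball fix',bf)
# hinge pin cylinder visible: ends? triangulate hinge barrel centre
hs=un([(200,268)],4.5,(145,220)); ht=un([(110,152)],4,(140,150)); h=tri(hs,ht); print('hinge barrel top',h); d=h[0,:2]-p[:2]; print(c*d[0]+s*d[1],-s*d[0]+c*d[1])
E
python3 fit2.py
```

```text
fix [ 0.591   0.1968  0.0539  0.001   0.117  -0.0548 -0.0013]
[[-0.2, -0.2], [0.4, -0.1], [0.4, 0.1], [0.1, 0.4], [-0.2, 0.1], [-0.5, -0.0], [0.1, -0.4], [0.2, -0.6], [-0.5, -1.1], [-0.1, -2.3], [0.3, 0.2], [0.1, -0.0], [-0.8, -0.1], [-0.0, 0.0], [0.1, 0.6], [-0.6, 0.7]]
tubetop [[0.5628 0.1702 0.1294]]
ball fix [-0.09202544  0.04606123  0.07113443]
hinge barrel top [[0.64933839 0.24358971 0.13633348 0.0017101 ]]
0.060760889085577655 0.043580911404873884
```

```bash
cat >> h.py <<'E'
def st(): 
    s=monitor.get_state(); R=Rn.from_quat(s['tcp_rot']).as_matrix(); psi=np.arctan2(-R[0,1],R[1,1]); return s,R,psi
def plan(path,psi_t=None,n=None):
    """path: list of world targets, one or more rows each; prints rows in tool axes"""
    s,R,psi=st(); pos=s['eef_pos'].copy(); path=np.atleast_2d(np.float64(path))
    if n is not None: path=np.array([pos+(path[-1]-pos)*(i+1)/n for i in range(n)])
    k=len(path); dps=0 if psi_t is None else (psi_t-psi)/k; rows=[]
    for i,P in enumerate(path):
        r=R.T@(P-pos); rows.append([*r.round(4),round(-dps,4)]); pos=P.copy(); R=Rn.from_rotvec([0,0,dps]).as_matrix()@R
    for i in range(0,k,8): print(rows[i:i+8])
def show():
    s,R,psi=st(); print('t',round(s['time'],2),'pos',s['eef_pos'].round(4),'psi',round(psi,4),'tilt',R[:,2].round(3),'F',s['contact_force'].round(1),'op',round(s['opening'],3),'q',s['qpos'].round(2))
E
python3 -c "
from h import *
show(); plan([.495,.238,.22],.054,16)"
```

```text
t 0.1 pos [0.192  0.6465 0.2411] psi -0.2888 tilt [-0.001 -0.002 -1.   ] F [ 0.2 -0.1  0.3] op 1.003 q [ 1.13  0.29  1.58  0.    1.28 -0.15]
[[np.float64(-0.0254), np.float64(-0.0191), np.float64(0.0013), np.float64(-0.0214)], [np.float64(-0.025), np.float64(-0.0196), np.float64(0.0013), np.float64(-0.0214)], [np.float64(-0.0246), np.float64(-0.0202), np.float64(0.0014), np.float64(-0.0214)], [np.float64(-0.0241), np.float64(-0.0207), np.float64(0.0014), np.float64(-0.0214)], [np.float64(-0.0237), np.float64(-0.0212), np.float64(0.0014), np.float64(-0.0214)], [np.float64(-0.0232), np.float64(-0.0217), np.float64(0.0014), np.float64(-0.0214)], [np.float64(-0.0228), np.float64(-0.0222), np.float64(0.0014), np.float64(-0.0214)], [np.float64(-0.0223), np.float64(-0.0227), np.float64(0.0014), np.float64(-0.0214)]]
[[np.float64(-0.0218), np.float64(-0.0231), np.float64(0.0014), np.float64(-0.0214)], [np.float64(-0.0213), np.float64(-0.0236), np.float64(0.0014), np.float64(-0.0214)], [np.float64(-0.0208), np.float64(-0.024), np.float64(0.0014), np.float64(-0.0214)], [np.float64(-0.0203), np.float64(-0.0245), np.float64(0.0014), np.float64(-0.0214)], [np.float64(-0.0197), np.float64(-0.0249), np.float64(0.0014), np.float64(-0.0214)], [np.float64(-0.0192), np.float64(-0.0253), np.float64(0.0014), np.float64(-0.0214)], [np.float64(-0.0187), np.float64(-0.0257), np.float64(0.0014), np.float64(-0.0214)], [np.float64(-0.0181), np.float64(-0.0261), np.float64(0.0014), np.float64(-0.0214)]]
```

Request:
{"fn": "jog_arm", "kwargs": {
  "series": [
    [-0.025, -0.019, 0, -0.021],
    [-0.025, -0.0195, 0, -0.021],
    [-0.0245, -0.02, 0, -0.021],
    [-0.024, -0.0205, 0, -0.021],
    [-0.0235, -0.021, 0, -0.021],
    [-0.023, -0.0215, 0, -0.021],
    [-0.023, -0.022, 0, -0.021],
    [-0.022, -0.0225, 0, -0.021]
  ],
  "grip": 0.07,
  "grip_force": 40
}}

```text
time: 0.77
eef_pos: [0.3426, 0.4384, 0.2348]
tcp_rot: [0.051, 0.999, -0.004, -0.004]
contact_force: [0.7, 1.1, -0.4]
opening: 0.82
```

```bash
sed -i 's/rows.append(\[\*r.round(4),round(-dps,4)\])/rows.append([*map(float,r.round(4)),float(round(-dps,4))])/' h.py; python3 -c "
from h import *
show(); plan([.495,.238,.2],.054,8)"
```

```text
t 0.77 pos [0.3426 0.4384 0.2348] psi -0.1015 tilt [-0.008 -0.008 -1.   ] F [ 0.7  1.1 -0.4] op 0.82 q [ 0.73  0.04  1.87 -0.    1.24 -0.74]
[[-0.0215, -0.023, 0.0044, -0.0194], [-0.0211, -0.0234, 0.0044, -0.0194], [-0.0206, -0.0238, 0.0044, -0.0194], [-0.0201, -0.0242, 0.0044, -0.0194], [-0.0197, -0.0246, 0.0044, -0.0194], [-0.0192, -0.0249, 0.0044, -0.0194], [-0.0187, -0.0253, 0.0044, -0.0194], [-0.0182, -0.0257, 0.0044, -0.0194]]
```

Request:
{"fn": "jog_arm", "kwargs": {
  "series": [
    [-0.0215, -0.023, 0.004, -0.0195],
    [-0.021, -0.0235, 0.004, -0.0195],
    [-0.0205, -0.024, 0.004, -0.0195],
    [-0.02, -0.024, 0.004, -0.0195],
    [-0.0195, -0.0245, 0.004, -0.0195],
    [-0.019, -0.025, 0.004, -0.0195],
    [-0.0185, -0.0255, 0.004, -0.0195],
    [-0.018, -0.0255, 0.004, -0.0195]
  ]
}}

```text
time: 1.43
eef_pos: [0.4984, 0.2265, 0.1995]
tcp_rot: [-0.032, 0.999, -0.004, -0.005]
contact_force: [-0.2, 0.3, 0.3]
opening: 0.814
```

```bash
python3 -c "
from h import *
show(); plan([.4966,.2375,.1],.054,8)
crop('side',(145,200,305,370),4.5/1.3,'pics/s1.png')
crop('top',(120,150,280,300),4,'pics/t1.png')"
```

```text
t 1.43 pos [0.4984 0.2265 0.1995] psi 0.0634 tilt [-0.01  -0.008 -1.   ] F [-0.2  0.3  0.3] op 0.814 q [ 0.24  0.05  1.92 -0.01  1.18 -1.39]
[[0.0, 0.0015, 0.0124, 0.0012], [0.0, 0.0015, 0.0124, 0.0012], [0.0, 0.0015, 0.0124, 0.0012], [0.0, 0.0015, 0.0124, 0.0012], [0.0, 0.0015, 0.0124, 0.0012], [0.0, 0.0015, 0.0124, 0.0012], [0.0, 0.0015, 0.0124, 0.0012], [0.0, 0.0015, 0.0124, 0.0012]]
```

View pics/s1.png

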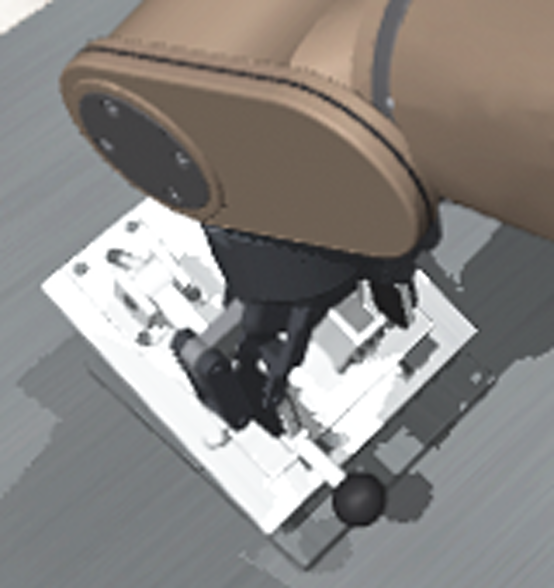

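View pics/t1.png

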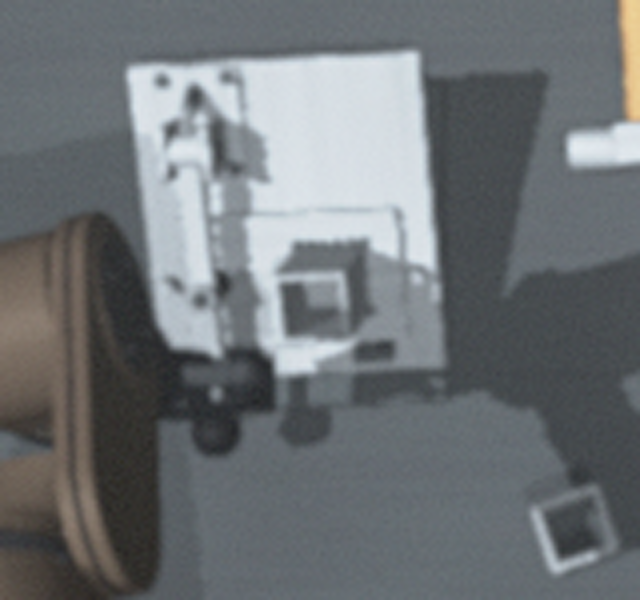

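Request:
{"fn": "jog_arm", "kwargs": {
  "series": [
    [0, 0.0015, 0.012, 0.001],
    [0, 0.0015, 0.012, 0.001],
    [0, 0.0015, 0.012, 0.001],
    [0, 0.0015, 0.012, 0.001],
    [0, 0.0015, 0.012, 0.001],
    [0, 0.0015, 0.012, 0.001],
    [0, 0.0015, 0.012, 0.001],
    [0, 0.001, 0.01, 0.001]
  ]
}}

```text
time: 2.2
eef_pos: [0.4915, 0.2412, 0.0936]
tcp_rot: [-0.027, 1.0, -0.004, -0.008]
contact_force: [-0.1, 0.4, -0.3]
opening: 0.819
```

```bash
python3 -c "
from h import *
show(); plan([.4966,.2375,.066],.054,8)
crop('side',(175,270,305,390),5,'pics/s2.png')
crop('top',(120,200,280,300),4,'pics/t2.png')"
```

```text
t 2.2 pos [0.4915 0.2412 0.0936] psi 0.055 tilt [-0.016 -0.009 -1.   ] F [-0.1  0.4 -0.3] op 0.819 q [ 0.27  0.19  1.99 -0.01  0.98 -1.35]
[[-0.0007, -0.0005, 0.0034, 0.0001], [-0.0007, -0.0005, 0.0034, 0.0001], [-0.0007, -0.0005, 0.0034, 0.0001], [-0.0007, -0.0005, 0.0034, 0.0001], [-0.0007, -0.0005, 0.0034, 0.0001], [-0.0007, -0.0005, 0.0034, 0.0001], [-0.0007, -0.0005, 0.0034, 0.0001], [-0.0007, -0.0005, 0.0034, 0.0001]]
```

View pics/s2.png

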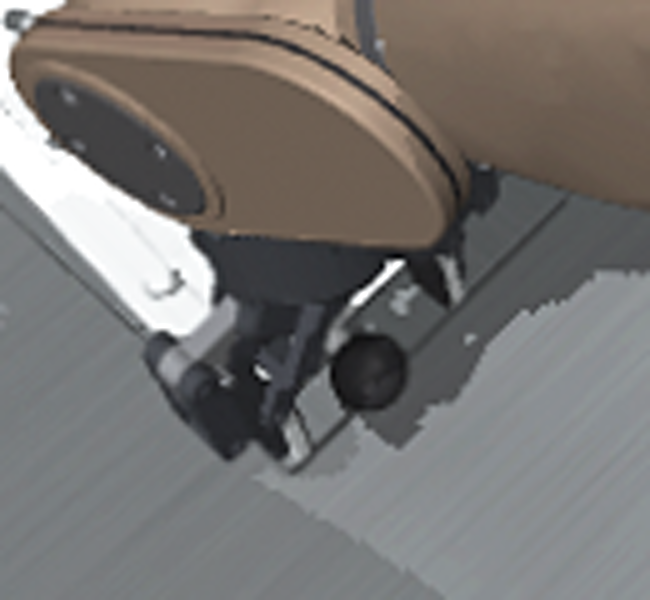

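View pics/t2.png

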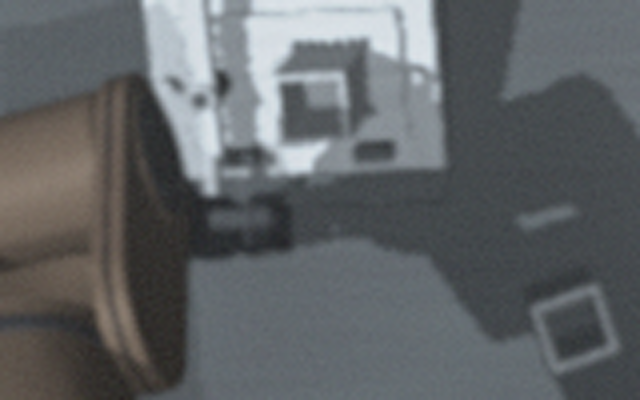

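Request:
{"fn": "jog_arm", "kwargs": {
  "series": [
    [-0.001, -0.001, 0.005, 0],
    [-0.001, -0.001, 0.005, 0],
    [-0.001, -0.001, 0.005, 0],
    [-0.001, 0, 0.005, 0],
    [-0.001, 0, 0.004, 0],
    [-0.001, 0, 0.002, 0],
    [0, 0, 0, 0],
    [0, 0, 0, 0]
  ]
}}

```text
time: 2.97
eef_pos: [0.4979, 0.2386, 0.0656]
tcp_rot: [-0.028, 1.0, -0.004, -0.008]
contact_force: [0.3, 0.3, -0.2]
opening: 0.819
```

```bash
python3 -c "
from h import *
show(); plan([.4966,.2375,.066],.054,8)"
```

```text
t 2.97 pos [0.4979 0.2386 0.0656] psi 0.0563 tilt [-0.016 -0.009 -1.   ] F [ 0.3  0.3 -0.2] op 0.819 q [ 0.27  0.24  1.99 -0.01  0.93 -1.36]
[[0.0002, -0.0001, -0.0, 0.0003], [0.0002, -0.0001, -0.0, 0.0003], [0.0002, -0.0001, -0.0, 0.0003], [0.0002, -0.0001, -0.0, 0.0003], [0.0002, -0.0001, -0.0, 0.0003], [0.0002, -0.0001, -0.0, 0.0003], [0.0002, -0.0001, -0.0, 0.0003], [0.0002, -0.0001, -0.0, 0.0003]]
```

Close on the ball.

Request:
{"fn": "jog_arm", "kwargs": {
  "series": [
    [0, 0, 0, 0],
    [0, 0, 0, 0],
    [0, 0, 0, 0],
    [0, 0, 0, 0],
    [0, 0, 0, 0],
    [0, 0, 0, 0],
    [0, 0, 0, 0],
    [0, 0, 0, 0]
  ],
  "grip": 0,
  "grip_force": 40
}}

```text
time: 3.63
eef_pos: [0.4985, 0.2373, 0.0667]
tcp_rot: [-0.029, 1.0, -0.006, -0.007]
contact_force: [0.3, -0.9, -0.5]
opening: 0.325
```

```bash
python3 -c "
from h import *
show()
crop('side',(175,270,305,390),5,'pics/s3.png')
# arc: grip at current TCP; ball assumed at fixed offset. hinge world
H=np.array([.651,.2451,.1285]); yaw=.054; ex=np.array([np.cos(yaw),np.sin(yaw),0]);ez=np.array([0,0,1.])
R=.165; th0=np.radians(200.3)
s,_,_=st(); p0=s['eef_pos']
B=lambda t:R*(np.cos(th0-t)*ex+np.sin(th0-t)*ez)
ts=np.linspace(0,1.8,25)[1:]
plan([p0+B(t)-B(0) for t in ts],.054)
"
```

```text
t 3.63 pos [0.4985 0.2373 0.0667] psi 0.0573 tilt [-0.014 -0.012 -1.   ] F [ 0.3 -0.9 -0.5] op 0.325 q [ 0.26  0.24  1.98 -0.01  0.93 -1.36]
[[0.004, -0.0001, -0.0117, 0.0001], [0.0031, -0.0001, -0.012, 0.0001], [0.0022, -0.0001, -0.0122, 0.0001], [0.0013, -0.0001, -0.0123, 0.0001], [0.0004, -0.0001, -0.0124, 0.0001], [-0.0005, -0.0001, -0.0124, 0.0001], [-0.0015, -0.0001, -0.0123, 0.0001], [-0.0024, -0.0001, -0.0121, 0.0001]]
[[-0.0033, -0.0001, -0.0119, 0.0001], [-0.0042, -0.0001, -0.0117, 0.0001], [-0.005, -0.0001, -0.0113, 0.0001], [-0.0059, -0.0001, -0.0109, 0.0001], [-0.0067, -0.0001, -0.0104, 0.0001], [-0.0074, -0.0001, -0.0099, 0.0001], [-0.0081, -0.0001, -0.0093, 0.0001], [-0.0088, -0.0001, -0.0087, 0.0001]]
[[-0.0094, -0.0001, -0.008, 0.0001], [-0.01, -0.0001, -0.0073, 0.0001], [-0.0105, -0.0001, -0.0065, 0.0001], [-0.011, -0.0001, -0.0057, 0.0001], [-0.0114, -0.0001, -0.0048, 0.0001], [-0.0117, -0.0, -0.004, 0.0001], [-0.012, -0.0, -0.0031, 0.0001], [-0.0122, -0.0, -0.0022, 0.0001]]
```

View pics/s3.png

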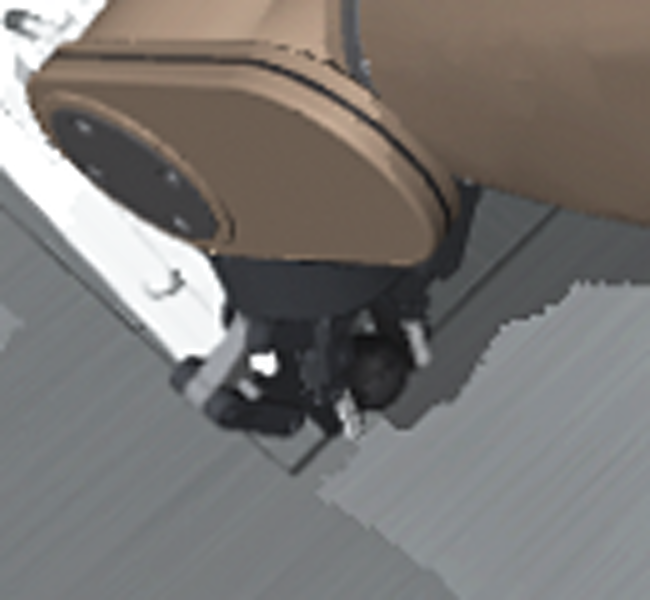

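Request:
{"fn": "jog_arm", "kwargs": {
  "series": [
    [0.004, 0, -0.0117, 0],
    [0.003, 0, -0.012, 0],
    [0.002, 0, -0.012, 0],
    [0.001, 0, -0.012, 0],
    [0, 0, -0.012, 0],
    [-0.0005, 0, -0.012, 0],
    [-0.0015, 0, -0.012, 0],
    [-0.002, 0, -0.012, 0]
  ],
  "grip_force": 60
}}

```text
time: 4.35
eef_pos: [0.4938, 0.237, 0.1603]
tcp_rot: [-0.028, 1.0, -0.006, -0.005]
contact_force: [4.7, 1.2, -9.1]
opening: 0.316
```

```bash
python3 -c "
from h import *
show()
crop('side',(155,230,305,370),4,'pics/s4.png')
"
```

```text
t 4.35 pos [0.4938 0.237  0.1603] psi 0.0553 tilt [-0.009 -0.011 -1.   ] F [ 4.7  1.2 -9.1] op 0.316 q [ 0.27  0.1   1.95 -0.01  1.1  -1.36]
```

View pics/s4.png

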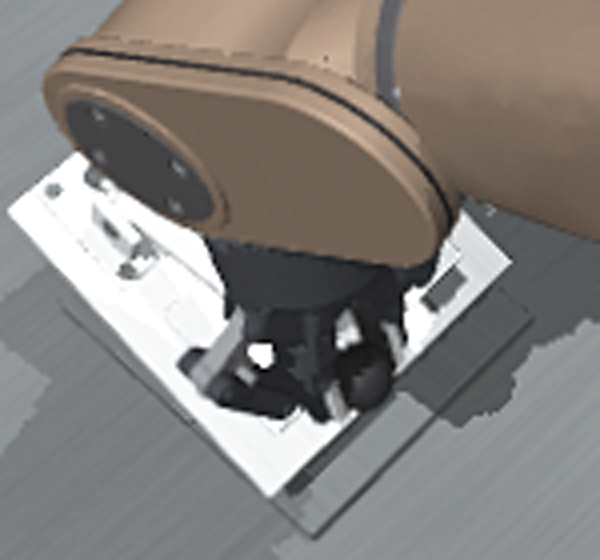

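```bash
cat > arc.py <<'E'
from h import *
import sys
H=np.array([.651,.2451,.1285]); yaw=.054; ex=np.array([np.cos(yaw),np.sin(yaw),0]);ez=np.array([0,0,1.])
th0=np.radians(200.3); P0=np.array([.4985,.2373,.0667])
B=lambda t:.165*(np.cos(th0-t)*ex+np.sin(th0-t)*ez)
show(); s,_,_=st(); d=s['eef_pos']-P0+B(0); t=th0-np.arctan2(d[2],d@ex)%(2*np.pi); print('theta',t,'radius',np.hypot(d[2],d@ex))
t1=float(sys.argv[1]); plan([P0+B(x)-B(0) for x in np.linspace(t,t1,9)[1:]],.054)
E
python3 arc.py 1.2
```

```text
t 4.4 pos [0.4943 0.2371 0.1631] psi 0.0555 tilt [-0.009 -0.012 -1.   ] F [-1.1 -1.8 -3.3] op 0.309 q [ 0.27  0.1   1.95 -0.01  1.11 -1.36]
theta 0.5957773099195824 radius 0.16370185497589174
[[-0.0021, -0.0002, -0.0123, 0.0002], [-0.0042, -0.0001, -0.0117, 0.0002], [-0.0051, -0.0001, -0.0114, 0.0002], [-0.0059, -0.0001, -0.011, 0.0002], [-0.0067, -0.0001, -0.0105, 0.0002], [-0.0075, -0.0001, -0.0099, 0.0002], [-0.0082, -0.0001, -0.0093, 0.0002], [-0.0089, -0.0001, -0.0087, 0.0002]]
```

Request:
{"fn": "jog_arm", "kwargs": {
  "series": [
    [-0.002, 0, -0.0125, 0],
    [-0.004, 0, -0.0115, 0],
    [-0.005, 0, -0.0115, 0],
    [-0.006, 0, -0.011, 0],
    [-0.0065, 0, -0.0105, 0],
    [-0.0075, 0, -0.01, 0],
    [-0.008, 0, -0.0095, 0],
    [-0.009, 0, -0.0085, 0]
  ]
}}

```text
time: 5.07
eef_pos: [0.5602, 0.2407, 0.2556]
tcp_rot: [-0.026, 0.999, -0.003, 0.024]
contact_force: [-0.7, 0.1, -0.8]
opening: 0.003
```

```bash
python3 arc.py 1.72; python3 -c "
from h import *
crop('side',(155,200,305,340),4,'pics/s5.png')
"
```

```text
t 5.07 pos [0.5602 0.2407 0.2556] psi 0.0522 tilt [ 0.048 -0.004 -0.999] F [-0.7  0.1 -0.8] op 0.003 q [ 0.25  0.11  1.76 -0.02  1.23 -1.37]
theta 1.310070313054914 radius 0.16114308254047774
[[-0.0052, -0.0001, -0.0076, -0.0002], [-0.0075, -0.0, -0.004, -0.0002], [-0.0077, -0.0, -0.0036, -0.0002], [-0.0078, -0.0, -0.0032, -0.0002], [-0.008, -0.0, -0.0028, -0.0002], [-0.0081, -0.0, -0.0024, -0.0002], [-0.0082, -0.0, -0.002, -0.0002], [-0.0083, -0.0, -0.0015, -0.0002]]
```

View pics/s5.png

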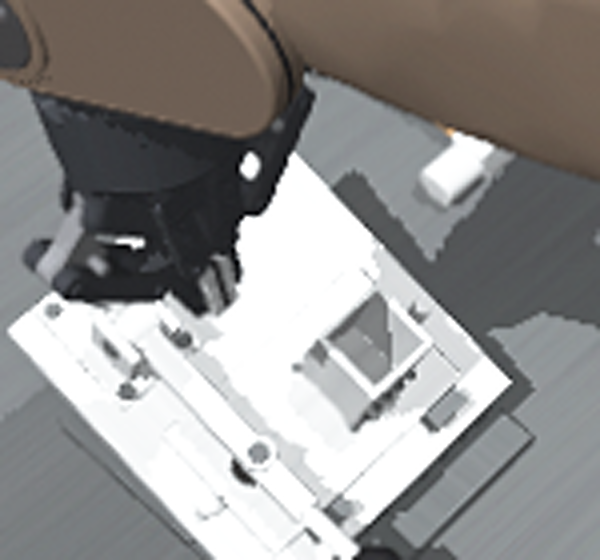

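```bash
python3 -c "
from h import *
show();plan([.4966,.2375,.13],.054,8)
crop('side',(155,200,305,370),3.5,'pics/s6.png')
crop('top',(120,150,280,300),4,'pics/t6.png')
"
```

```text
t 5.12 pos [0.5626 0.2409 0.2586] psi 0.0518 tilt [ 0.054 -0.003 -0.999] F [1.7 0.2 2.3] op 0.002 q [ 0.25  0.11  1.75 -0.02  1.23 -1.37]
[[0.0091, 0.0001, 0.0156, -0.0003], [0.0091, 0.0001, 0.0156, -0.0003], [0.0091, 0.0001, 0.0156, -0.0003], [0.0091, 0.0001, 0.0156, -0.0003], [0.0091, 0.0001, 0.0156, -0.0003], [0.0091, 0.0001, 0.0156, -0.0003], [0.0091, 0.0001, 0.0156, -0.0003], [0.0091, 0.0001, 0.0156, -0.0003]]
```

View pics/s6.png

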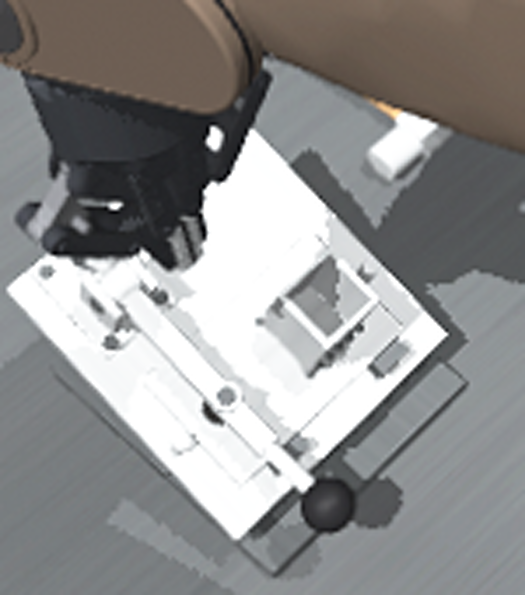

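View pics/t6.png

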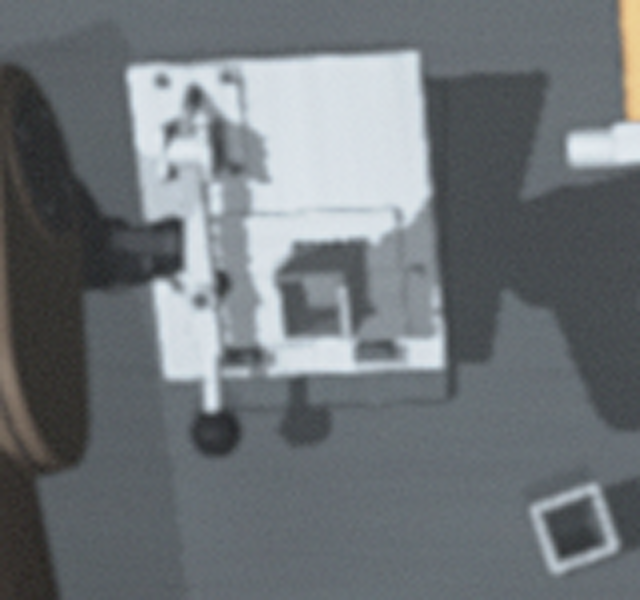

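```bash
python3 -c "
from h import *
s,R,psi=st(); p=s['eef_pos']; z=R[:,2]
for d in (.011,0,-.008,-.062): print(d,proj('side',p+d*z),(proj('side',p+d*z)-[155,200])*3.5,(proj('top',p+d*z)-[120,150])*4)
"
```

```text
0.011 [[207.86888394 273.77432855]] [[185.04109381 258.21014993]] [[118.55198883 271.98995786]]
0 [[206.74613612 270.24871079]] [[181.11147641 245.87048775]] [[111.23948723 269.43139258]]
-0.008 [[205.91461983 267.63346243]] [[178.2011694  236.71711851]] [[105.82476328 267.53622968]]
-0.062 [[199.9495603  248.76810987]] [[157.32346105 170.68838454]] [[ 66.99528292 253.93054154]]
```

Request:
{"fn": "jog_arm", "kwargs": {
  "series": [
    [0.009, 0, 0.0155, 0],
    [0.009, 0, 0.0155, 0],
    [0.009, 0, 0.0155, 0],
    [0.009, 0, 0.0155, 0],
    [0.009, 0, 0.0155, 0],
    [0.009, 0, 0.0155, 0],
    [0.009, 0, 0.0155, 0],
    [0.009, 0, 0.0155, 0]
  ],
  "grip": 0.07
}}

```text
time: 5.88
eef_pos: [0.4872, 0.2378, 0.1275]
tcp_rot: [-0.027, 0.999, -0.001, 0.024]
contact_force: [-0.3, -0.0, 0.1]
opening: 0.822
```

```bash
python3 -c "
from h import *
show();plan([.4966,.2375,.09],.054,8)
"
```

```text
t 5.88 pos [0.4872 0.2378 0.1275] psi 0.0539 tilt [ 0.048 -0.002 -0.999] F [-0.3 -0.   0.1] op 0.822 q [ 0.27  0.1   2.02 -0.02  0.98 -1.34]
[[-0.0009, -0.0001, 0.0047, -0.0], [-0.0009, -0.0001, 0.0047, -0.0], [-0.0009, -0.0001, 0.0047, -0.0], [-0.0009, -0.0001, 0.0047, -0.0], [-0.0009, -0.0001, 0.0047, -0.0], [-0.0009, -0.0001, 0.0047, -0.0], [-0.0009, -0.0001, 0.0047, -0.0], [-0.0009, -0.0001, 0.0047, -0.0]]
```

Request:
{"fn": "jog_arm", "kwargs": {
  "series": [
    [-0.002, 0, 0.009, 0],
    [-0.002, 0, 0.009, 0],
    [-0.002, 0, 0.009, 0],
    [-0.0015, 0, 0.009, 0],
    [-0.0015, 0, 0.009, 0],
    [-0.001, 0, 0.009, 0],
    [-0.001, 0, 0.009, 0],
    [-0.001, 0, 0.006, 0]
  ]
}}

```text
time: 6.55
eef_pos: [0.5007, 0.2385, 0.0519]
tcp_rot: [-0.028, 0.999, -0.002, 0.021]
contact_force: [-0.2, 0.9, -0.4]
opening: 0.818
```

```bash
python3 -c "
from h import *
show();plan([.4970,.2375,.055],.054,4)
"
```

```text
t 6.55 pos [0.5007 0.2385 0.0519] psi 0.0551 tilt [ 0.042 -0.003 -0.999] F [-0.2  0.9 -0.4] op 0.818 q [ 0.27  0.25  2.01 -0.02  0.84 -1.35]
[[0.0009, -0.0002, -0.0008, 0.0003], [0.0009, -0.0002, -0.0008, 0.0003], [0.0009, -0.0002, -0.0008, 0.0003], [0.0009, -0.0002, -0.0008, 0.0003]]
```

Request:
{"fn": "jog_arm", "kwargs": {
  "series": [
    [0.002, 0, -0.002, 0],
    [0.001, 0, -0.001, 0],
    [0, 0, 0, 0],
    [0, 0, 0, 0],
    [0, 0, 0, 0],
    [0, 0, 0, 0],
    [0, 0, 0, 0],
    [0, 0, 0, 0]
  ],
  "grip": 0.0,
  "grip_force": 60
}}

```text
time: 7.22
eef_pos: [0.4971, 0.2371, 0.0532]
tcp_rot: [-0.028, 0.999, -0.003, 0.02]
contact_force: [1.0, -0.4, -2.3]
opening: 0.321
```

```bash
python3 -c "
from h import *
show()
crop('side',(175,270,305,390),5,'pics/s7.png')
"
```

```text
t 7.22 pos [0.4971 0.2371 0.0532] psi 0.0554 tilt [ 0.041 -0.005 -0.999] F [ 1.  -0.4 -2.3] op 0.321 q [ 0.27  0.24  2.02 -0.02  0.84 -1.35]
```

View pics/s7.png

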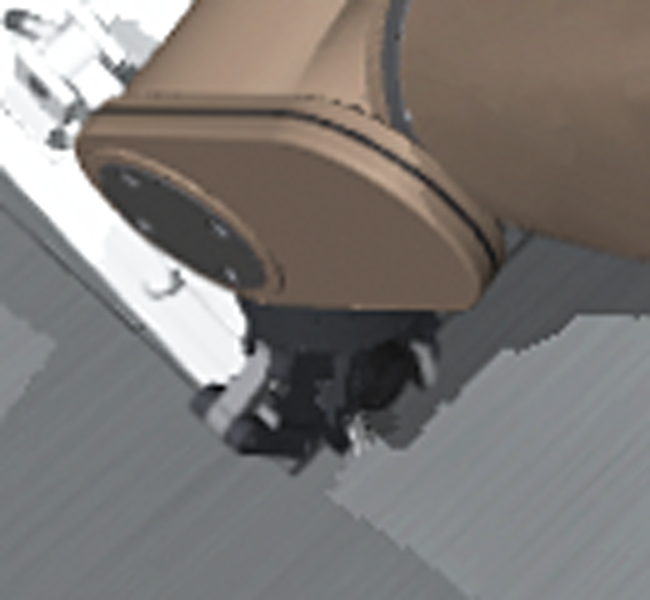

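```bash
sed -i 's/P0=.*/P0=np.array([.4971,.2371,.0532])/' arc.py; python3 arc.py .4
```

```text
t 7.27 pos [0.4971 0.2371 0.0532] psi 0.0554 tilt [ 0.041 -0.005 -0.999] F [ 0.8  0.1 -2.8] op 0.321 q [ 0.27  0.24  2.02 -0.02  0.84 -1.35]
theta 0.00018646171012770552 radius 0.1650194542522607
[[0.0023, -0.0, -0.0079, 0.0002], [0.0019, -0.0001, -0.008, 0.0002], [0.0015, -0.0001, -0.0081, 0.0002], [0.0011, -0.0001, -0.0082, 0.0002], [0.0007, -0.0001, -0.0082, 0.0002], [0.0003, -0.0001, -0.0082, 0.0002], [-0.0001, -0.0001, -0.0082, 0.0002], [-0.0005, -0.0001, -0.0082, 0.0002]]
```

Request:
{"fn": "jog_arm", "kwargs": {
  "series": [
    [0.0025, 0, -0.008, 0],
    [0.002, 0, -0.008, 0],
    [0.0015, 0, -0.008, 0],
    [0.001, 0, -0.008, 0],
    [0.0005, 0, -0.008, 0],
    [0.0005, 0, -0.008, 0],
    [0, 0, -0.008, 0],
    [-0.0005, 0, -0.008, 0]
  ],
  "grip_force": 90
}}

```text
time: 7.93
eef_pos: [0.482, 0.2362, 0.1159]
tcp_rot: [-0.026, 1.0, -0.003, 0.015]
contact_force: [2.8, 1.8, -8.1]
opening: 0.305
```

```bash
python3 arc.py .8; python3 -c "
from h import *
crop('side',(155,230,305,370),4,'pics/s8.png')"
```

```text
t 7.93 pos [0.482  0.2362 0.1159] psi 0.0514 tilt [ 0.031 -0.006 -1.   ] F [ 2.8  1.8 -8.1] op 0.305 q [ 0.27  0.11  2.03 -0.02  0.97 -1.34]
theta 0.38625461536603645 radius 0.17000692724650368
[[-0.0057, -0.0, -0.0082, -0.0003], [-0.0012, -0.0001, -0.0084, -0.0003], [-0.0016, -0.0001, -0.0084, -0.0003], [-0.0021, -0.0001, -0.0083, -0.0003], [-0.0025, -0.0001, -0.0082, -0.0003], [-0.0029, -0.0001, -0.008, -0.0003], [-0.0033, -0.0001, -0.0079, -0.0003], [-0.0037, -0.0001, -0.0077, -0.0003]]
```

View pics/s8.png

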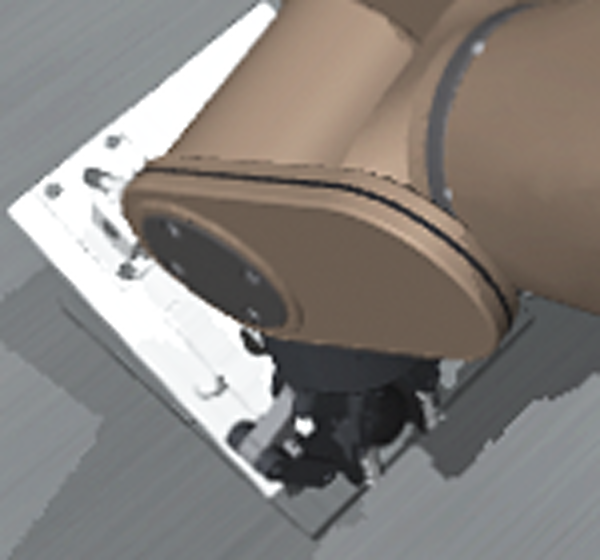

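Request:
{"fn": "jog_arm", "kwargs": {
  "series": [
    [-0.005, 0, -0.008, 0],
    [-0.002, 0, -0.008, 0],
    [-0.002, 0, -0.008, 0],
    [-0.0025, 0, -0.008, 0],
    [-0.003, 0, -0.008, 0],
    [-0.0035, 0, -0.008, 0],
    [-0.004, 0, -0.008, 0],
    [-0.004, 0, -0.0075, 0]
  ]
}}

```text
time: 8.65
eef_pos: [0.489, 0.2366, 0.1774]
tcp_rot: [-0.03, 0.999, -0.009, -0.013]
contact_force: [-0.6, -1.9, -5.3]
opening: 0.302
```

```bash
python3 arc.py 1.2; python3 -c "
from h import *
crop('side',(145,200,295,340),4,'pics/s9.png')"
```

```text
t 8.65 pos [0.489  0.2366 0.1774] psi 0.0594 tilt [-0.026 -0.019 -0.999] F [-0.6 -1.9 -5.3] op 0.302 q [ 0.27  0.08  1.94 -0.01  1.15 -1.36]
theta 0.7442936962847231 radius 0.17604062047629218
[[-0.0139, -0.0001, -0.0048, 0.0007], [-0.0041, -0.0002, -0.0085, 0.0007], [-0.0046, -0.0002, -0.0082, 0.0007], [-0.005, -0.0002, -0.0079, 0.0007], [-0.0055, -0.0001, -0.0076, 0.0007], [-0.0059, -0.0001, -0.0073, 0.0007], [-0.0063, -0.0001, -0.007, 0.0007], [-0.0067, -0.0001, -0.0066, 0.0007]]
```

View pics/s9.png

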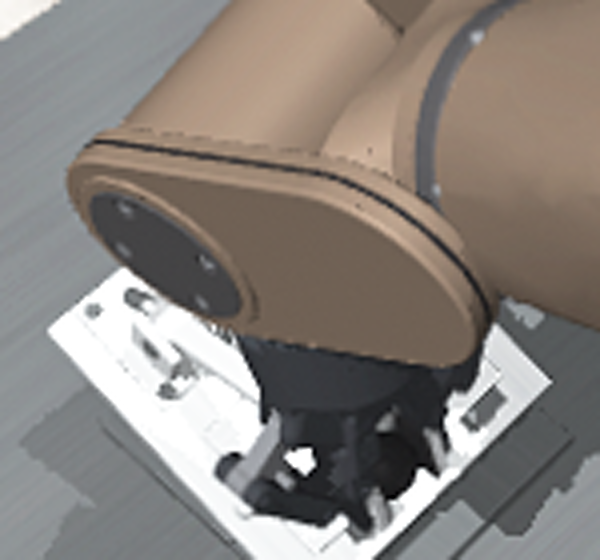

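```bash
sed -i 's/200.3/204.7/' arc.py; python3 arc.py 1.2
```

```text
t 8.7 pos [0.4906 0.2368 0.1797] psi 0.0598 tilt [-0.022 -0.019 -1.   ] F [-21.   -0.8   6.2] op 0.308 q [ 0.27  0.08  1.94 -0.01  1.15 -1.36]
theta 0.7837943884593832 radius 0.1666857678158597
[[-0.0046, -0.0002, -0.0075, 0.0007], [-0.0034, -0.0002, -0.0079, 0.0007], [-0.0038, -0.0001, -0.0077, 0.0007], [-0.0042, -0.0001, -0.0075, 0.0007], [-0.0046, -0.0001, -0.0073, 0.0007], [-0.005, -0.0001, -0.007, 0.0007], [-0.0053, -0.0001, -0.0067, 0.0007], [-0.0057, -0.0001, -0.0065, 0.0007]]
```

Request:
{"fn": "jog_arm", "kwargs": {
  "series": [
    [-0.0025, 0, -0.0075, 0],
    [-0.003, 0, -0.008, 0],
    [-0.004, 0, -0.0075, 0],
    [-0.004, 0, -0.0075, 0],
    [-0.0045, 0, -0.0075, 0],
    [-0.005, 0, -0.007, 0],
    [-0.0055, 0, -0.0065, 0],
    [-0.0055, 0, -0.0065, 0]
  ],
  "grip_force": 70
}}

```text
time: 9.37
eef_pos: [0.5491, 0.24, 0.251]
tcp_rot: [-0.031, 0.999, -0.006, 0.024]
contact_force: [21.1, 3.1, -23.6]
opening: 0.302
```

```bash
python3 arc.py 1.6; python3 -c "
from h import *
crop('side',(145,180,295,320),4,'pics/s10.png')"
```

```text
t 9.37 pos [0.5491 0.24   0.251 ] psi 0.0616 tilt [ 0.048 -0.01  -0.999] F [ 21.1   3.1 -23.6] op 0.302 q [ 0.25  0.09  1.78 -0.02  1.22 -1.37]
theta 1.3527670859060947 radius 0.16176093196483232
[[-0.0024, -0.0001, -0.0055, 0.001], [-0.0043, -0.0001, -0.0027, 0.001], [-0.0044, -0.0001, -0.0026, 0.001], [-0.0045, -0.0001, -0.0024, 0.001], [-0.0046, -0.0, -0.0023, 0.001], [-0.0046, -0.0, -0.0021, 0.001], [-0.0047, -0.0, -0.002, 0.001], [-0.0048, -0.0, -0.0018, 0.001]]
```

View pics/s10.png

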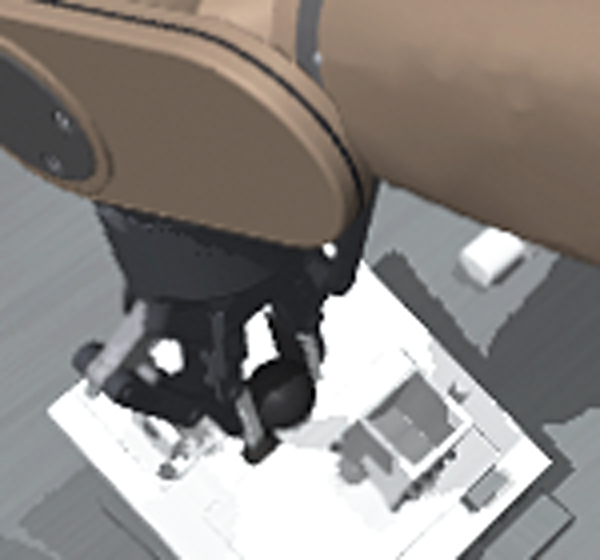

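```bash
python3 -c "
from h import *
yaw=.054; ex=np.array([np.cos(yaw),np.sin(yaw),0]);ez=np.array([0,0,1.])
for H in (np.array([.6466,.2451,.140]),np.array([.651,.2451,.1285])):
  for d in (150,145,140,135,130,125,120): 
    b=H+.165*(np.cos(np.radians(d))*ex+np.sin(np.radians(d))*ez); print(d,b.round(3),proj('side',b).round(1), proj('top',b).round(1))
crop('top',(120,150,280,300),4,'pics/t10.png'); show()"
```

```text
150 [0.504 0.237 0.222] [[233.7 300.4]] [[152.9 247.4]]
145 [0.512 0.238 0.235] [[229.3 293.8]] [[151. 243.]]
140 [0.52  0.238 0.246] [[224.5 287. ]] [[149.3 237.9]]
135 [0.53  0.239 0.257] [[219.2 280.1]] [[147.6 232.4]]
130 [0.541 0.239 0.266] [[213.7 273.1]] [[146.1 226.4]]
125 [0.552 0.24  0.275] [[208.  266.1]] [[144.7 219.9]]
120 [0.564 0.241 0.283] [[202.  259.3]] [[143.5 213.1]]
150 [0.508 0.237 0.211] [[233.1 302.3]] [[154.8 245.9]]
145 [0.516 0.238 0.223] [[228.7 295.9]] [[153.  241.5]]
140 [0.525 0.238 0.235] [[223.9 289.2]] [[151.3 236.5]]
135 [0.534 0.239 0.245] [[218.8 282.4]] [[149.6 231. ]]
130 [0.545 0.239 0.255] [[213.4 275.5]] [[148.1 225. ]]
125 [0.556 0.24  0.264] [[207.7 268.6]] [[146.8 218.7]]
120 [0.569 0.241 0.271] [[201.8 261.8]] [[145.6 211.9]]
t 9.47 pos [0.5505 0.24   0.2515] psi 0.0597 tilt [ 0.051 -0.009 -0.999] F [ 17.4   2.3 -17.8] op 0.305 q [ 0.25  0.09  1.78 -0.02  1.22 -1.37]
```

View pics/t10.png

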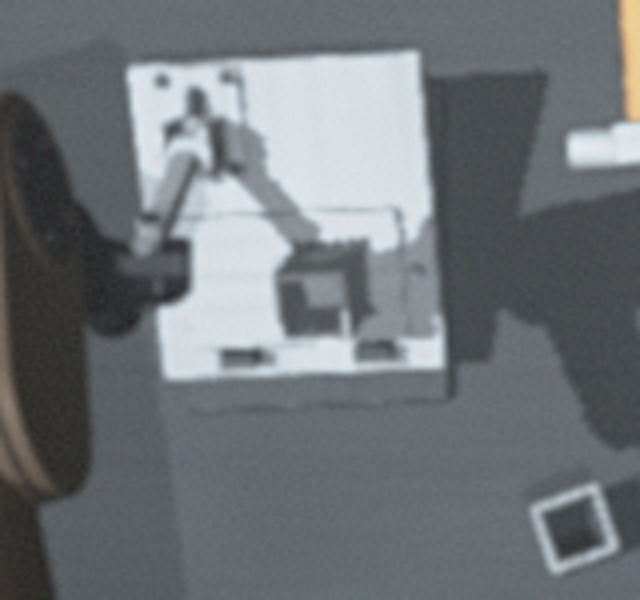

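Request:
{"fn": "jog_arm", "kwargs": {
  "series": [
    [-0.006, 0, -0.002, 0],
    [-0.006, 0, -0.003, 0],
    [-0.0065, 0, -0.004, 0],
    [-0.007, 0, -0.0045, 0],
    [-0.007, 0, -0.004, 0],
    [-0.007, 0, -0.004, 0],
    [-0.007, 0, -0.0035, 0],
    [-0.007, 0, -0.003, 0]
  ]
}}

```text
time: 10.13
eef_pos: [0.6166, 0.2437, 0.2852]
tcp_rot: [-0.028, 0.999, -0.002, 0.039]
contact_force: [4.2, 0.1, 0.0]
opening: 0.022
```

```bash
python3 -c "
from h import *
show()
crop('side',(125,180,275,320),4,'pics/s11.png')
crop('top',(120,150,280,300),4,'pics/t11.png')"
```

```text
t 10.13 pos [0.6166 0.2437 0.2852] psi 0.0565 tilt [ 0.078 -0.002 -0.997] F [4.2 0.1 0. ] op 0.022 q [ 0.23  0.19  1.61 -0.02  1.26 -1.39]
```

View pics/s11.png

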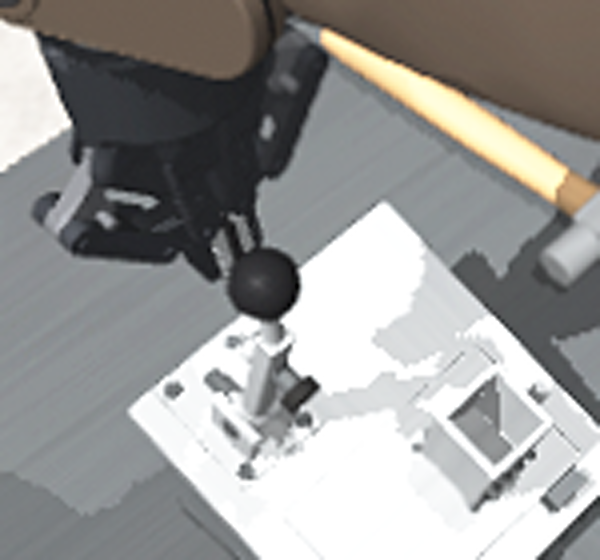

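View pics/t11.png

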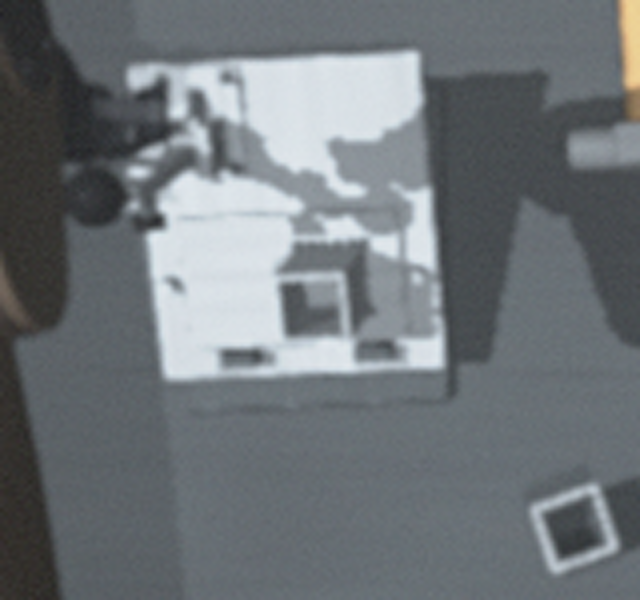

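Request:
{"fn": "jog_arm", "kwargs": {
  "series": [
    [-0.003, 0, -0.005, 0],
    [-0.003, 0, -0.008, 0],
    [-0.003, 0, -0.012, 0],
    [-0.002, 0, -0.015, 0],
    [-0.002, 0, -0.015, 0],
    [-0.001, 0, -0.015, 0],
    [0, 0, -0.012, 0],
    [0, 0, -0.01, 0]
  ],
  "grip": 0.0
}}

```text
time: 10.9
eef_pos: [0.6254, 0.2456, 0.3999]
tcp_rot: [-0.03, 0.999, -0.0, 0.045]
contact_force: [0.5, -0.3, -0.3]
opening: -0.001
```

```bash
python3 -c "
from h import *
show()
crop('side',(125,160,275,300),4,'pics/s12.png')
crop('top',(100,150,260,300),4,'pics/t12.png')"
```

```text
t 10.9 pos [0.6254 0.2456 0.3999] psi 0.0607 tilt [ 0.09   0.002 -0.996] F [ 0.5 -0.3 -0.3] op -0.001 q [ 0.23  0.16  1.44 -0.02  1.45 -1.4 ]
```

View pics/s12.png

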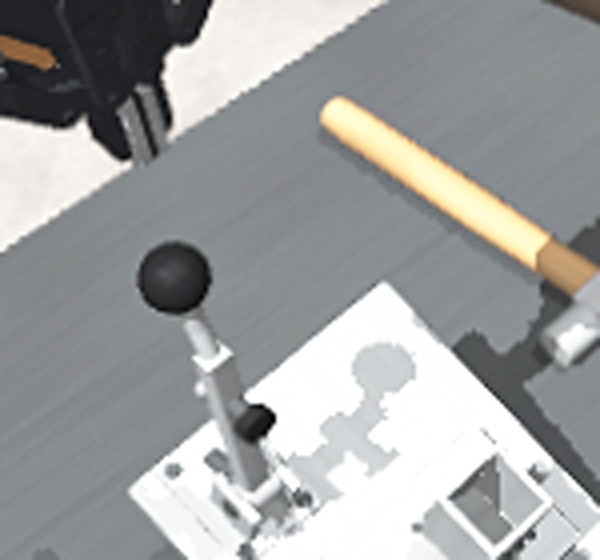

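View pics/t12.png

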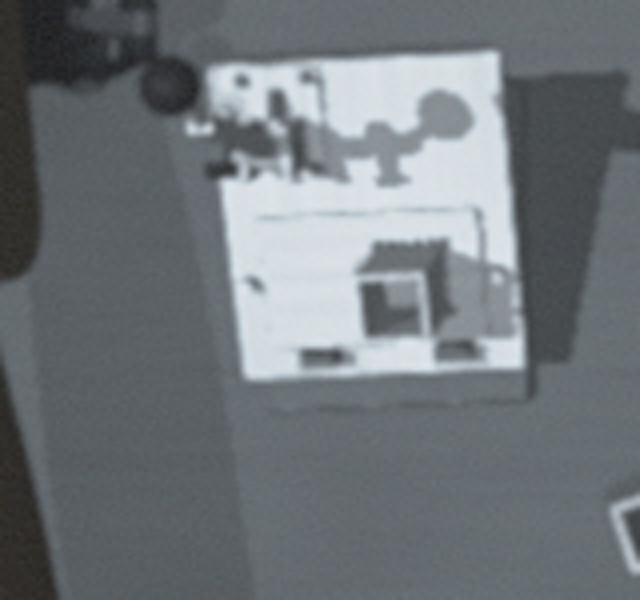

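```bash
python3 -c "
from h import *
b=tri([(168.75,229.25)],[(142.5,171)])[0];print(b)
d=b[:3]-np.array([.651,.2451,.1285]); x=d[0]*np.cos(.054)+d[1]*np.sin(.054);print(np.hypot(x,d[2]),np.degrees(np.arctan2(d[2],x)))
show()
"
```

```text
[6.46082351e-01 2.45304699e-01 2.93455617e-01 5.35522395e-05]
0.16502836149084837 91.70127148153318
t 11.0 pos [0.6262 0.2458 0.4019] psi 0.0606 tilt [ 0.096  0.003 -0.995] F [-0.6 -0.1 -0.2] op -0.002 q [ 0.23  0.16  1.44 -0.02  1.45 -1.4 ]
```

```bash
python3 -c "
from h import *
p=st()[0]['eef_pos']; a=np.array([.56,.170,.36]); b=np.array([.56,.1705,.25])
plan([p+(a-p)*i/4 for i in (1,2,3,4)]+[a+(b-a)*i/4 for i in (1,2,3,4)],.054)
"
```

```text
[[0.0186, -0.0179, 0.0088, 0.0008], [0.0186, -0.0179, 0.0088, 0.0008], [0.0186, -0.0179, 0.0088, 0.0008], [0.0186, -0.0179, 0.0088, 0.0008], [0.0026, 0.0002, 0.0274, 0.0008], [0.0026, 0.0002, 0.0274, 0.0008], [0.0026, 0.0002, 0.0274, 0.0008], [0.0026, 0.0002, 0.0274, 0.0008]]
```

Request:
{"fn": "jog_arm", "kwargs": {
  "series": [
    [0.0185, -0.018, 0.009, 0.001],
    [0.0185, -0.018, 0.009, 0.001],
    [0.0185, -0.018, 0.009, 0.001],
    [0.0185, -0.018, 0.009, 0.001],
    [0.0025, 0, 0.027, 0.001],
    [0.0025, 0, 0.027, 0.001],
    [0.0025, 0, 0.027, 0.001],
    [0.0025, 0, 0.02, 0.001]
  ],
  "grip": 0.06,
  "grip_force": 60
}}

```text
time: 11.67
eef_pos: [0.556, 0.1675, 0.259]
tcp_rot: [-0.028, 0.998, 0.001, 0.05]
contact_force: [0.1, -0.3, -0.1]
opening: 0.7
```

```bash
python3 -c "
from h import *
show()
crop('side',(125,160,305,330),3.5,'pics/s13.png')
crop('top',(100,150,260,300),4,'pics/t13.png')
p=st()[0]['eef_pos'];plan([.568,.1705,.18],.054,4);plan([.573,.1707,.0975],.054,8)"
```

```text
t 11.67 pos [0.556  0.1675 0.259 ] psi 0.0554 tilt [ 0.101  0.005 -0.995] F [ 0.1 -0.3 -0.1] op 0.7 q [ 0.12  0.02  1.85 -0.01  1.17 -1.5 ]
[[-0.0017, 0.0006, 0.0193, 0.0004], [-0.0017, 0.0006, 0.0193, 0.0004], [-0.0017, 0.0006, 0.0193, 0.0004], [-0.0017, 0.0006, 0.0193, 0.0004]]
[[-0.0005, 0.0003, 0.02, 0.0002], [-0.0005, 0.0003, 0.02, 0.0002], [-0.0005, 0.0003, 0.02, 0.0002], [-0.0005, 0.0003, 0.02, 0.0002], [-0.0005, 0.0003, 0.02, 0.0002], [-0.0005, 0.0003, 0.02, 0.0002], [-0.0005, 0.0003, 0.02, 0.0002], [-0.0005, 0.0003, 0.02, 0.0002]]
```

View pics/s13.png

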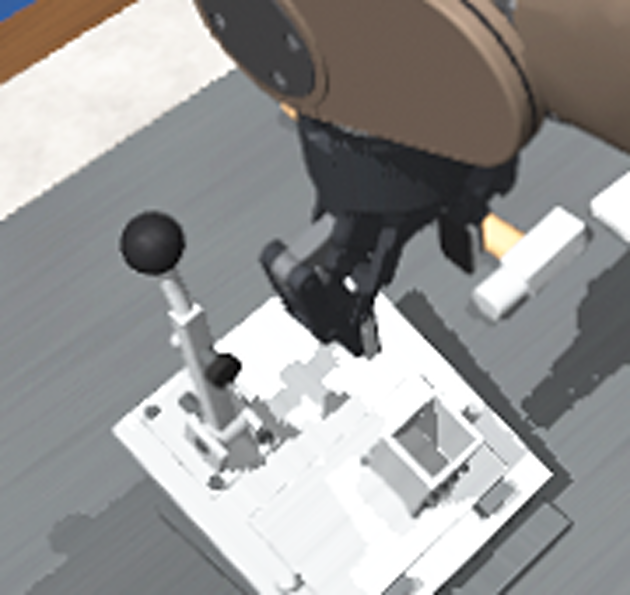

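View pics/t13.png

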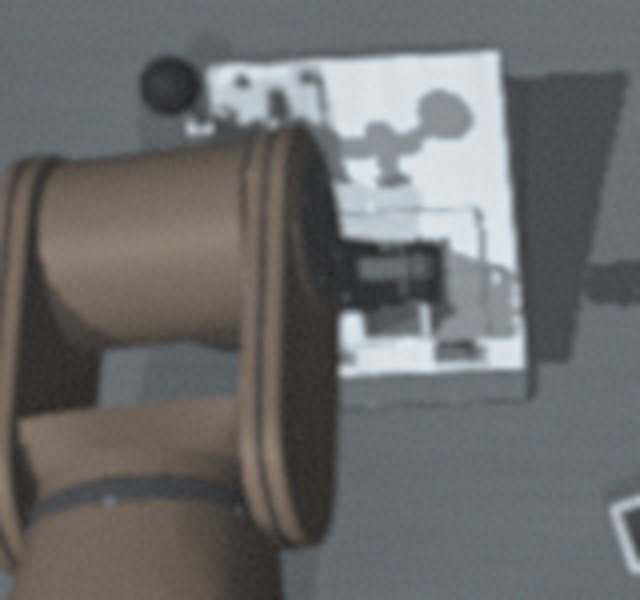

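```bash
python3 -c "
from h import *
for z in (.4,.45,.5,.55): print(z,atz('top',[(170,181),(101,190),(182,200),(175,287)],z).round(3).tolist())
"
```

```text
0.4 [[0.6, 0.156, 0.4], [0.584, 0.278, 0.4], [0.567, 0.133, 0.4], [0.42, 0.137, 0.4]]
0.45 [[0.588, 0.141, 0.45], [0.573, 0.255, 0.45], [0.557, 0.119, 0.45], [0.418, 0.122, 0.45]]
0.5 [[0.576, 0.125, 0.5], [0.562, 0.232, 0.5], [0.547, 0.105, 0.5], [0.417, 0.108, 0.5]]
0.55 [[0.564, 0.11, 0.55], [0.551, 0.21, 0.55], [0.537, 0.091, 0.55], [0.415, 0.094, 0.55]]
```

Request:
{"fn": "jog_arm", "kwargs": {
  "series": [
    [-0.001, 0.0005, 0.02, 0],
    [-0.001, 0.0005, 0.02, 0],
    [-0.001, 0.0005, 0.018, 0],
    [-0.001, 0.0005, 0.016, 0],
    [-0.001, 0.0005, 0.014, 0],
    [-0.001, 0, 0.012, 0],
    [0, 0, 0, 0],
    [0, 0, 0, 0]
  ]
}}

```text
time: 12.43
eef_pos: [0.5754, 0.1727, 0.1642]
tcp_rot: [-0.029, 0.998, 0.002, 0.052]
contact_force: [0.7, -0.2, 0.8]
opening: 0.703
```

```bash
python3 -c "
from h import *
show()
crop('side',(165,220,295,340),5,'pics/s14.png')
crop('top',(150,170,250,260),6,'pics/t14.png')
plan([.573,.1707,.0975],.054,8)"
```

```text
t 12.43 pos [0.5754 0.1727 0.1642] psi 0.0576 tilt [ 0.104  0.007 -0.995] F [ 0.7 -0.2  0.8] op 0.703 q [ 0.13  0.15  1.89 -0.01  1.   -1.5 ]
[[0.0012, -0.0002, 0.0083, 0.0004], [0.0012, -0.0002, 0.0083, 0.0004], [0.0012, -0.0002, 0.0083, 0.0004], [0.0012, -0.0002, 0.0083, 0.0004], [0.0012, -0.0002, 0.0083, 0.0004], [0.0012, -0.0002, 0.0083, 0.0004], [0.0012, -0.0002, 0.0083, 0.0004], [0.0012, -0.0002, 0.0083, 0.0004]]
```

View pics/s14.png

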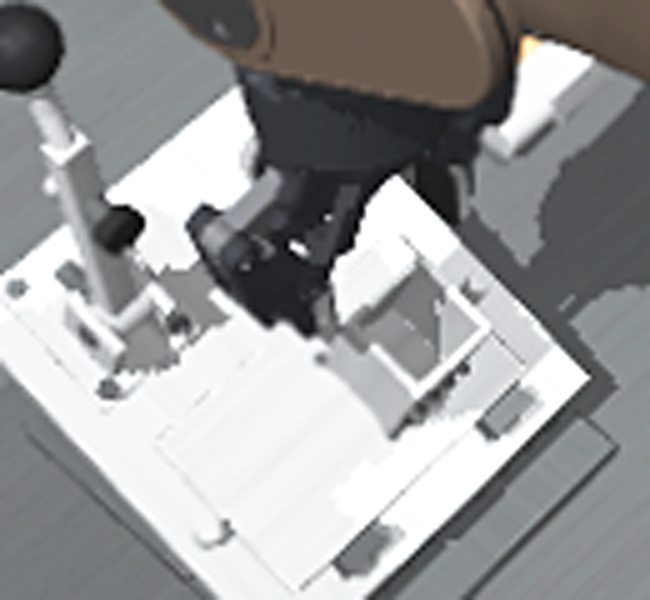

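View pics/t14.png

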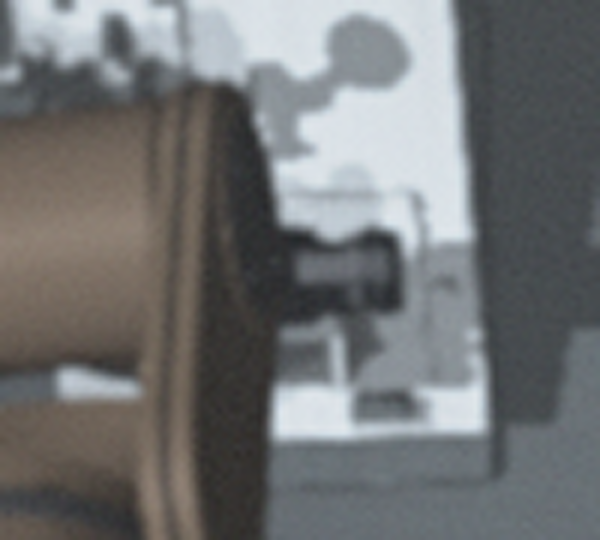

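Request:
{"fn": "jog_arm", "kwargs": {
  "series": [
    [0.002, -0.0005, 0.009, 0],
    [0.002, -0.0005, 0.009, 0],
    [0.0015, -0.0005, 0.009, 0],
    [0.0015, 0, 0.009, 0],
    [0.001, 0, 0.009, 0],
    [0.001, 0, 0.008, 0],
    [0.001, 0, 0.007, 0],
    [0, 0, 0.004, 0]
  ]
}}

```text
time: 13.2
eef_pos: [0.5734, 0.171, 0.097]
tcp_rot: [-0.029, 0.998, 0.002, 0.055]
contact_force: [0.6, 0.4, 0.0]
opening: 0.7
```

```bash
python3 -c "
from h import *
show()
crop('side',(165,220,295,340),5,'pics/s15.png')
plan([.573,.1707,.0975],.054,8)"
```

```text
t 13.2 pos [0.5734 0.171  0.097 ] psi 0.0576 tilt [ 0.11   0.007 -0.994] F [0.6 0.4 0. ] op 0.7 q [ 0.12  0.23  1.94 -0.01  0.87 -1.5 ]
[[-0.0, -0.0, -0.0002, 0.0004], [-0.0, -0.0, -0.0002, 0.0004], [-0.0, -0.0, -0.0002, 0.0004], [-0.0, -0.0, -0.0002, 0.0004], [-0.0, -0.0, -0.0002, 0.0004], [-0.0, -0.0, -0.0002, 0.0004], [-0.0, -0.0, -0.0002, 0.0004], [-0.0, -0.0, -0.0002, 0.0004]]
```

View pics/s15.png

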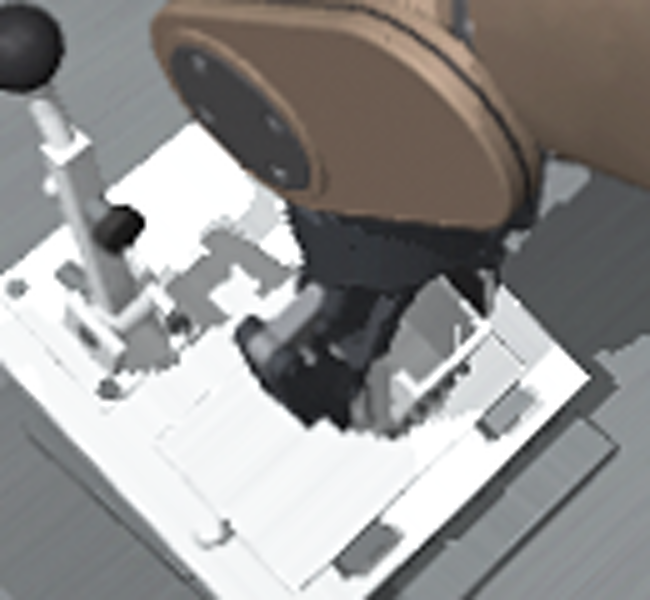

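Request:
{"fn": "jog_arm", "kwargs": {
  "series": [
    [0, 0, 0, 0],
    [0, 0, 0, 0],
    [0, 0, 0, 0],
    [0, 0, 0, 0],
    [0, 0, 0, 0],
    [0, 0, 0, 0],
    [0, 0, 0, 0],
    [0, 0, 0, 0]
  ],
  "grip": 0.0,
  "grip_force": 70
}}

```text
time: 13.92
eef_pos: [0.5726, 0.1708, 0.0955]
tcp_rot: [-0.029, 0.998, 0.002, 0.054]
contact_force: [0.5, 0.2, -2.3]
opening: 0.455
```

```bash
python3 -c "
from h import *
show()
p=st()[0]['eef_pos']; u=np.array([-np.sin(np.radians(25))*np.cos(.054),-np.sin(np.radians(25))*np.sin(.054),np.cos(np.radians(25))])
plan([p+u*.005*i for i in range(1,9)])"
```

```text
t 13.92 pos [0.5726 0.1708 0.0955] psi 0.0576 tilt [ 0.108  0.007 -0.994] F [ 0.5  0.2 -2.3] op 0.455 q [ 0.12  0.23  1.94 -0.01  0.87 -1.5 ]
[[0.0016, 0.0, -0.0047, 0.0], [0.0016, 0.0, -0.0047, 0.0], [0.0016, 0.0, -0.0047, 0.0], [0.0016, 0.0, -0.0047, 0.0], [0.0016, 0.0, -0.0047, 0.0], [0.0016, 0.0, -0.0047, 0.0], [0.0016, 0.0, -0.0047, 0.0], [0.0016, 0.0, -0.0047, 0.0]]
```

Request:
{"fn": "jog_arm", "kwargs": {
  "series": [
    [0.001, 0, -0.004, 0],
    [0.001, 0, -0.004, 0],
    [0.001, 0, -0.0045, 0],
    [0.001, 0, -0.0045, 0],
    [0.001, 0, -0.0045, 0],
    [0.001, 0, -0.0045, 0],
    [0.001, 0, -0.0045, 0],
    [0.001, 0, -0.0045, 0]
  ]
}}

```text
time: 14.58
eef_pos: [0.5552, 0.1693, 0.1271]
tcp_rot: [-0.029, 0.998, 0.001, 0.048]
contact_force: [-0.7, 0.2, -5.7]
opening: 0.455
```

```bash
python3 -c "
from h import *
show()
crop('side',(165,200,295,320),5,'pics/s16.png')
crop('top',(150,170,250,260),6,'pics/t16.png')"
```

```text
t 14.58 pos [0.5552 0.1693 0.1271] psi 0.0579 tilt [ 0.096  0.005 -0.995] F [-0.7  0.2 -5.7] op 0.455 q [ 0.12  0.16  1.96 -0.01  0.93 -1.5 ]
```

View pics/s16.png

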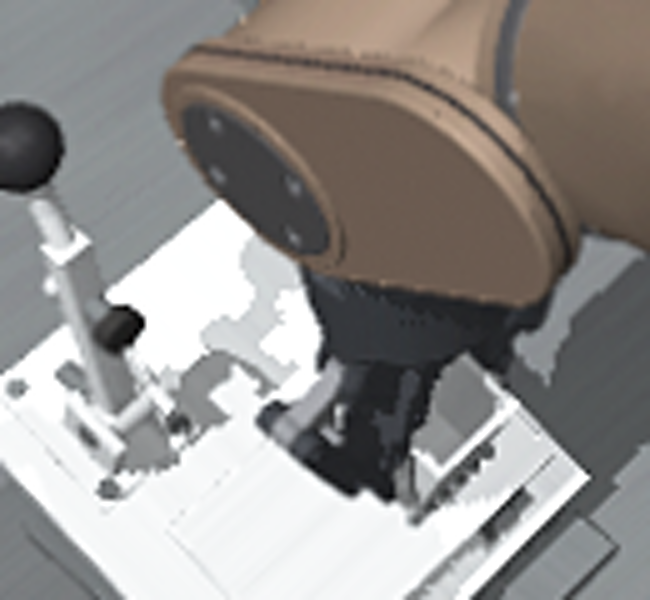

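View pics/t16.png

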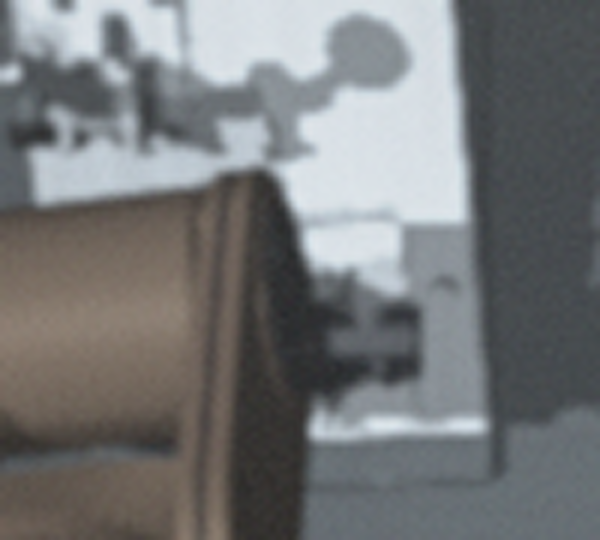

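```bash
python3 -c "
from h import *
p=st()[0]['eef_pos']; a=p+[0,0,.07]; b=np.array([.566,-.217,.19])
plan([p+(a-p)*i/4 for i in (1,2,3,4)]+[a+(b-a)*i/20 for i in range(1,21)],-.0188)
"
```

```text
[[-0.0017, -0.0, -0.0174, 0.0032], [-0.0017, -0.0, -0.0174, 0.0032], [-0.0017, -0.0, -0.0174, 0.0032], [-0.0017, -0.0, -0.0174, 0.0032], [0.0004, -0.0193, 0.0004, 0.0032], [0.0004, -0.0193, 0.0004, 0.0032], [0.0003, -0.0193, 0.0004, 0.0032], [0.0002, -0.0193, 0.0004, 0.0032]]
[[0.0002, -0.0193, 0.0004, 0.0032], [0.0001, -0.0193, 0.0004, 0.0032], [0.0, -0.0193, 0.0004, 0.0032], [-0.0, -0.0193, 0.0004, 0.0032], [-0.0001, -0.0193, 0.0004, 0.0032], [-0.0001, -0.0193, 0.0004, 0.0032], [-0.0002, -0.0193, 0.0004, 0.0032], [-0.0003, -0.0193, 0.0004, 0.0032]]
[[-0.0003, -0.0193, 0.0004, 0.0032], [-0.0004, -0.0193, 0.0004, 0.0032], [-0.0004, -0.0193, 0.0005, 0.0032], [-0.0005, -0.0193, 0.0005, 0.0032], [-0.0006, -0.0193, 0.0005, 0.0032], [-0.0006, -0.0193, 0.0005, 0.0032], [-0.0007, -0.0193, 0.0005, 0.0032], [-0.0008, -0.0193, 0.0005, 0.0032]]
```

Request:
{"fn": "jog_arm", "kwargs": {
  "series": [
    [-0.002, 0, -0.01, 0.003],
    [-0.002, 0, -0.014, 0.003],
    [-0.002, 0, -0.016, 0.003],
    [-0.002, 0, -0.014, 0.003],
    [-0.001, -0.002, -0.01, 0.003],
    [0, -0.006, -0.003, 0.003],
    [0, -0.011, 0, 0.003],
    [0, -0.016, 0, 0.003]
  ]
}}

```text
time: 15.35
eef_pos: [0.5585, 0.1347, 0.1999]
tcp_rot: [-0.018, 0.999, 0.002, 0.048]
contact_force: [-0.1, 0.4, -6.0]
opening: 0.463
```

Request:
{"fn": "jog_arm", "kwargs": {
  "series": [
    [0, -0.019, 0, 0.003],
    [0, -0.019, 0, 0.003],
    [0, -0.019, 0, 0.003],
    [0, -0.019, 0, 0.003],
    [0, -0.019, 0, 0.003],
    [0, -0.019, 0, 0.003],
    [0, -0.019, 0, 0.003],
    [0, -0.019, 0, 0.003]
  ]
}}

```text
time: 16.02
eef_pos: [0.5567, -0.0308, 0.1923]
tcp_rot: [-0.005, 0.999, 0.001, 0.042]
contact_force: [0.3, 0.4, -6.3]
opening: 0.458
```

```bash
python3 -c "
from h import *
show(); plan([.566,-.217,.19],-.0188,10)
crop('side',(175,150,355,320),3.5,'pics/s17.png')"
```

```text
t 16.02 pos [ 0.5567 -0.0308  0.1923] psi 0.01 tilt [ 0.083  0.002 -0.997] F [ 0.3  0.4 -6.3] op 0.458 q [-0.25  0.03  1.96  0.03  1.07 -1.84]
[[-0.0007, -0.0186, 0.0003, 0.0029], [-0.0008, -0.0186, 0.0003, 0.0029], [-0.0008, -0.0186, 0.0003, 0.0029], [-0.0009, -0.0186, 0.0003, 0.0029], [-0.0009, -0.0186, 0.0003, 0.0029], [-0.001, -0.0186, 0.0003, 0.0029], [-0.001, -0.0186, 0.0003, 0.0029], [-0.0011, -0.0186, 0.0003, 0.0029]]
[[-0.0012, -0.0186, 0.0003, 0.0029], [-0.0012, -0.0186, 0.0003, 0.0029]]
```

View pics/s17.png

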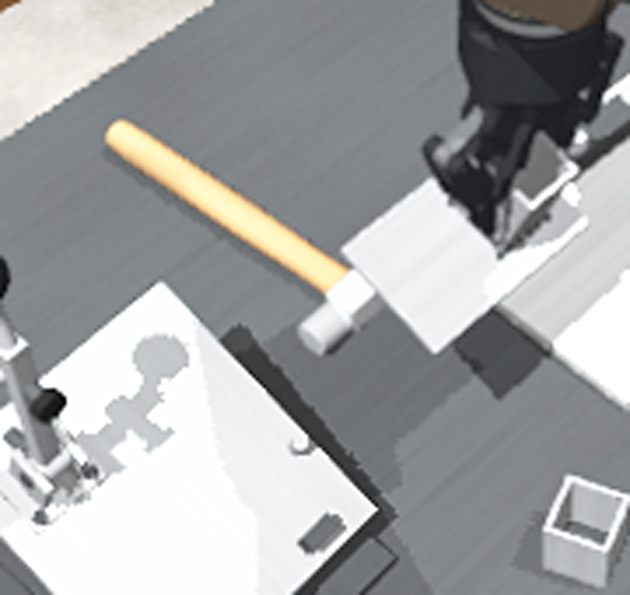

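Request:
{"fn": "jog_arm", "kwargs": {
  "series": [
    [-0.001, -0.023, 0, 0.003],
    [-0.001, -0.025, 0, 0.004],
    [-0.001, -0.025, 0, 0.004],
    [-0.001, -0.025, 0, 0.004],
    [-0.001, -0.025, 0, 0.004],
    [-0.001, -0.025, 0, 0.004],
    [-0.001, -0.02, 0, 0.003],
    [-0.001, -0.013, 0, 0.003]
  ]
}}

```text
time: 16.73
eef_pos: [0.5561, -0.2288, 0.1846]
tcp_rot: [0.013, 0.999, -0.0, 0.035]
contact_force: [0.7, -0.3, -5.8]
opening: 0.464
```

```bash
python3 -c "
from h import *
show(); plan([.571,-.217,.075],-.0188,8)
crop('side',(275,100,455,270),3.5,'pics/s18.png')
crop('top',(290,150,450,290),4,'pics/t18.png')"
```

```text
t 16.73 pos [ 0.5561 -0.2288  0.1846] psi -0.0258 tilt [ 0.071 -0.001 -0.997] F [ 0.7 -0.3 -5.8] op 0.464 q [-0.57  0.15  1.85  0.04  1.08 -2.14]
[[-0.0009, 0.0015, 0.0138, -0.0009], [-0.0009, 0.0015, 0.0138, -0.0009], [-0.0009, 0.0015, 0.0138, -0.0009], [-0.0009, 0.0015, 0.0138, -0.0009], [-0.0009, 0.0015, 0.0138, -0.0009], [-0.0009, 0.0015, 0.0138, -0.0009], [-0.0009, 0.0015, 0.0138, -0.0009], [-0.0009, 0.0015, 0.0138, -0.0009]]
```

View pics/s18.png

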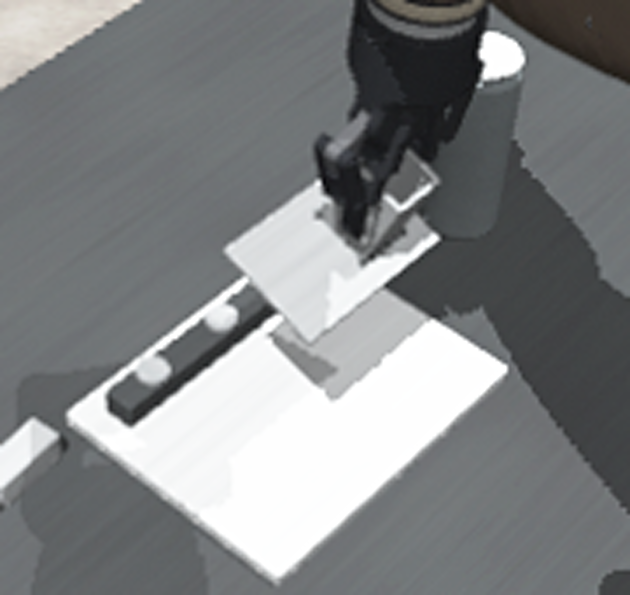

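View pics/t18.png

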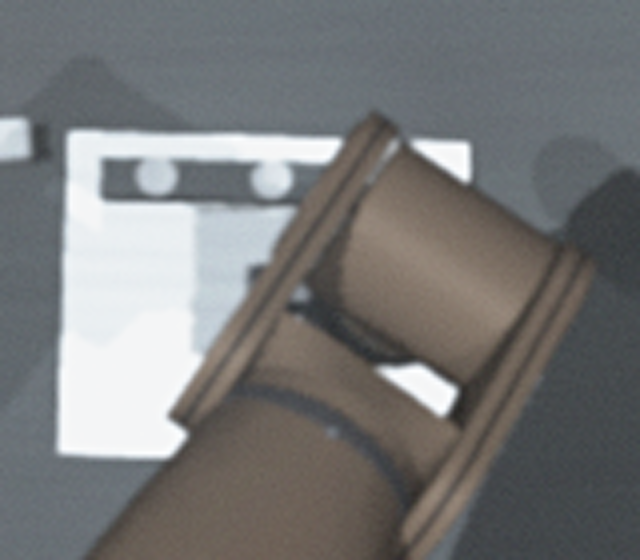

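Request:
{"fn": "jog_arm", "kwargs": {
  "series": [
    [-0.001, 0.0015, 0.013, -0.001],
    [-0.001, 0.0015, 0.015, -0.001],
    [-0.001, 0.0015, 0.015, -0.001],
    [-0.001, 0.0015, 0.015, -0.001],
    [-0.001, 0.0015, 0.014, -0.001],
    [-0.001, 0.0015, 0.011, -0.001],
    [-0.001, 0.001, 0.008, -0.001],
    [-0.001, 0.001, 0.003, 0]
  ]
}}

```text
time: 17.5
eef_pos: [0.57, -0.211, 0.081]
tcp_rot: [0.008, 0.999, 0.002, 0.034]
contact_force: [-1.3, -0.1, -6.3]
opening: 0.459
```

```bash
python3 -c "
from h import *
show(); plan([.571,-.217,.075],-.0188,8)
crop('side',(285,130,445,270),5,'pics/s19.png')
"
```

```text
t 17.5 pos [ 0.57  -0.211  0.081] psi -0.0156 tilt [ 0.067  0.004 -0.998] F [-1.3 -0.1 -6.3] op 0.459 q [-0.54  0.29  1.89  0.05  0.9  -2.12]
[[-0.0001, -0.0007, 0.0008, 0.0004], [-0.0001, -0.0007, 0.0008, 0.0004], [-0.0001, -0.0007, 0.0008, 0.0004], [-0.0001, -0.0007, 0.0008, 0.0004], [-0.0001, -0.0007, 0.0008, 0.0004], [-0.0001, -0.0007, 0.0008, 0.0004], [-0.0001, -0.0007, 0.0008, 0.0004], [-0.0001, -0.0007, 0.0008, 0.0004]]
```

View pics/s19.png

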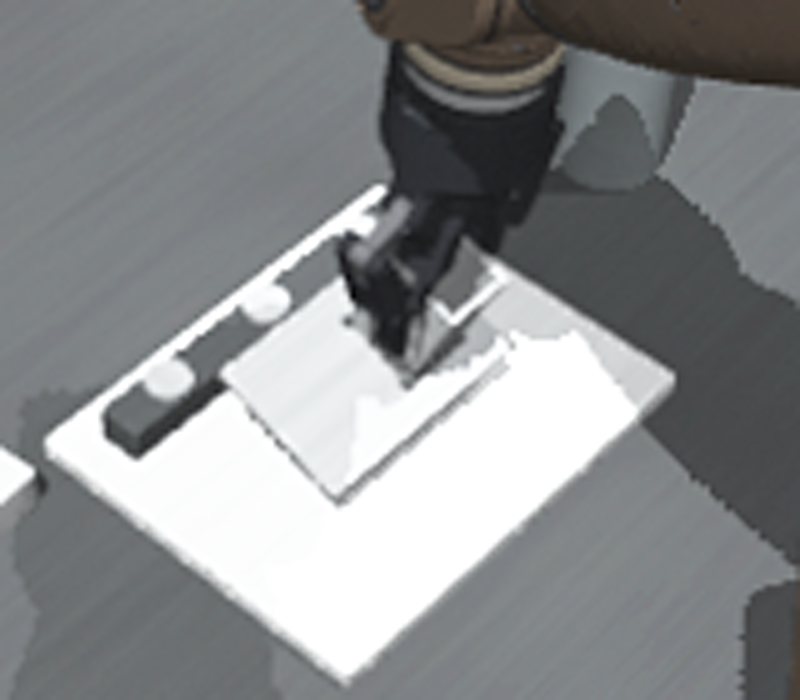

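```bash
cat > part.py <<'E'
from h import *
def part(pos,R,psi,beta,pts,pc=(-.0016,-.025,.0465),off=.012):
    # pad centre world
    P=pos-off*R[:,2]; c,s=np.cos(psi),np.sin(psi); ex=np.array([c,s,0]);ey=np.array([-s,c,0]);ez=np.array([0,0,1.])
    ux=np.cos(beta)*ex+np.sin(beta)*ez; uz=-np.sin(beta)*ex+np.cos(beta)*ez
    d=np.float64(pts)-np.float64(pc); return P+d[:,:1]*ux+d[:,1:2]*ey+d[:,2:]*uz
E
python3 - <<'E'
from part import *
s,R,psi=st()
pts=[(-.04,.065,.006),(.04,.065,.006),(-.04,-.065,.006),(-.02,-.045,.07),(-.02,-.005,.07),(-.04,.065,0),(.04,.065,0)]
for b in (25,20,15,10):
    W=part(s['eef_pos'],R,psi,np.radians(b),pts); print(b,((proj('side',W)-[285,130])*5).round(0).tolist(), 'low z',W[5,2].round(4),'low x',W[5,0].round(4),'high x',W[6,0].round(4))
E
```

```text
25 [[330.0, 493.0], [216.0, 364.0], [505.0, 343.0], [506.0, 279.0], [451.0, 325.0], [325.0, 497.0], [213.0, 369.0]] low z 0.0342 low x 0.5553 high x 0.6278
20 [[337.0, 496.0], [219.0, 373.0], [512.0, 345.0], [504.0, 275.0], [449.0, 320.0], [333.0, 501.0], [216.0, 379.0]] low z 0.0358 low x 0.5502 high x 0.6254
15 [[344.0, 498.0], [223.0, 382.0], [520.0, 347.0], [502.0, 270.0], [447.0, 315.0], [341.0, 504.0], [220.0, 388.0]] low z 0.0377 low x 0.5454 high x 0.6226
10 [[351.0, 499.0], [227.0, 391.0], [527.0, 348.0], [500.0, 265.0], [445.0, 311.0], [349.0, 506.0], [225.0, 398.0]] low z 0.0401 low x 0.5407 high x 0.6194
```

Request:
{"fn": "jog_arm", "kwargs": {
  "series": [
    [-0.001, -0.001, 0.004, 0],
    [-0.001, -0.001, 0.004, 0],
    [-0.001, -0.001, 0.004, 0],
    [-0.001, -0.001, 0.003, 0],
    [-0.001, -0.001, 0.003, 0],
    [-0.001, 0, 0.002, 0],
    [0, 0, 0.002, 0],
    [0, 0, 0.001, 0]
  ],
  "grip_force": 35
}}

```text
time: 18.22
eef_pos: [0.5811, -0.2179, 0.0599]
tcp_rot: [0.008, 0.999, 0.0, 0.037]
contact_force: [-0.4, -0.2, -7.0]
opening: 0.46
```

```bash
python3 -c "
from h import *
show(); plan([.577,-.217,.058],-.0188,8)"
```

```text
t 18.22 pos [ 0.5811 -0.2179  0.0599] psi -0.0155 tilt [ 0.074  0.    -0.997] F [-0.4 -0.2 -7. ] op 0.46 q [-0.54  0.35  1.87  0.05  0.87 -2.12]
[[0.0005, 0.0001, 0.0002, 0.0004], [0.0005, 0.0001, 0.0002, 0.0004], [0.0005, 0.0001, 0.0002, 0.0004], [0.0005, 0.0001, 0.0002, 0.0004], [0.0005, 0.0001, 0.0002, 0.0004], [0.0005, 0.0001, 0.0002, 0.0004], [0.0005, 0.0001, 0.0002, 0.0004], [0.0005, 0.0001, 0.0002, 0.0004]]
```

Request:
{"fn": "jog_arm", "kwargs": {
  "series": [
    [0.001, 0, 0.001, 0],
    [0.001, 0, 0.001, 0],
    [0.001, 0, 0.001, 0],
    [0.001, 0, 0.001, 0],
    [0, 0, 0.001, 0],
    [0, 0, 0.001, 0],
    [0, 0, 0.001, 0],
    [0, 0, 0.001, 0]
  ]
}}

```text
time: 18.88
eef_pos: [0.5796, -0.2182, 0.0576]
tcp_rot: [0.008, 0.999, 0.001, 0.038]
contact_force: [-3.8, 2.3, 4.4]
opening: 0.455
```

```bash
python3 -c "
from h import *
show()
crop('side',(285,130,445,270),5,'pics/s20.png')"
```

```text
t 18.88 pos [ 0.5796 -0.2182  0.0576] psi -0.0154 tilt [ 0.076  0.001 -0.997] F [-3.8  2.3  4.4] op 0.455 q [-0.54  0.35  1.87  0.05  0.86 -2.13]
```

View pics/s20.png

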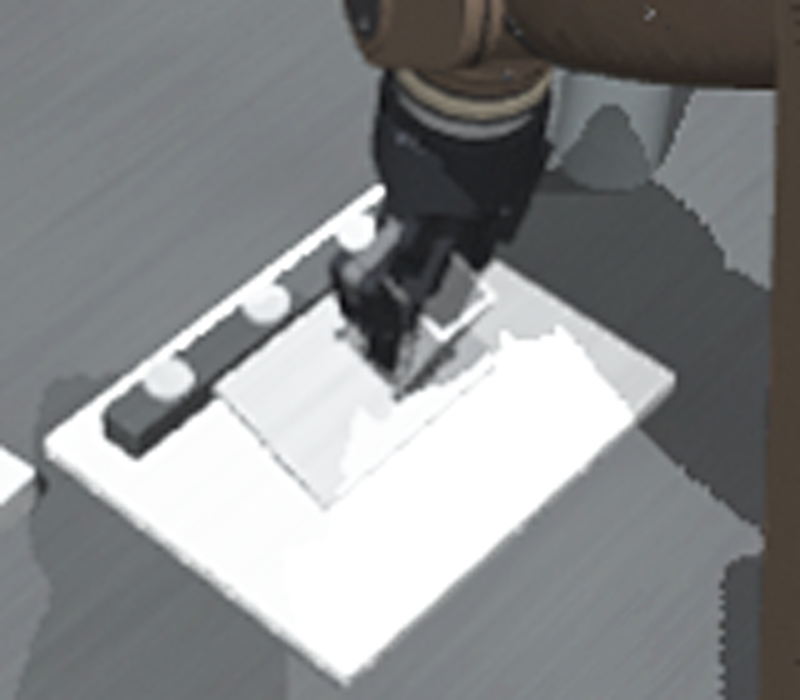

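Request:
{"fn": "jog_arm", "kwargs": {
  "series": [
    [0, 0, 0, 0],
    [-0.002, 0, 0.001, 0],
    [-0.002, 0, 0.001, 0],
    [-0.002, 0, 0.001, 0],
    [-0.002, 0, 0.001, 0],
    [-0.002, 0, 0.001, 0],
    [-0.002, 0, 0.001, 0],
    [0, 0, 0.001, 0]
  ],
  "grip_force": 20
}}

```text
time: 19.6
eef_pos: [0.5856, -0.2194, 0.057]
tcp_rot: [0.003, 1.0, 0.001, 0.025]
contact_force: [-3.5, 3.5, 7.1]
opening: 0.46
```

```bash
python3 -c "
from h import *
show()
crop('side',(285,130,445,270),5,'pics/s21.png')"
```

```text
t 19.6 pos [ 0.5856 -0.2194  0.057 ] psi -0.0062 tilt [ 0.049  0.003 -0.999] F [-3.5  3.5  7.1] op 0.46 q [-0.53  0.37  1.84  0.04  0.89 -2.12]
```

View pics/s21.png

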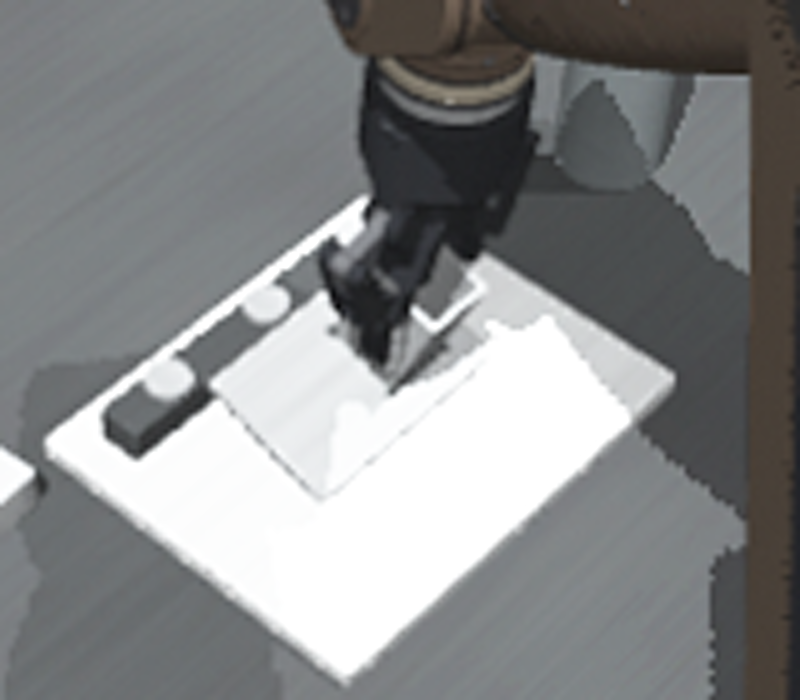

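Request:
{"fn": "jog_arm", "kwargs": {
  "series": [
    [0, 0, 0.002, 0],
    [-0.001, 0, 0.002, 0],
    [-0.001, 0, 0.002, 0],
    [-0.001, 0, 0.002, 0],
    [-0.001, 0, 0.002, 0.001],
    [-0.001, 0, 0.002, 0.001],
    [-0.001, 0, 0.002, 0.001],
    [0, 0, 0.002, 0.001]
  ],
  "grip_force": 20
}}

```text
time: 20.32
eef_pos: [0.5918, -0.2197, 0.0544]
tcp_rot: [0.004, 1.0, 0.003, 0.018]
contact_force: [-4.3, 3.5, 11.6]
opening: 0.456
```

```bash
python3 -c "
from h import *
show()
crop('side',(285,130,445,270),5,'pics/s22.png')"
```

```text
t 20.32 pos [ 0.5918 -0.2197  0.0544] psi -0.0073 tilt [ 0.035  0.005 -0.999] F [-4.3  3.5 11.6] op 0.456 q [-0.52  0.39  1.82  0.03  0.9  -2.1 ]
```

View pics/s22.png

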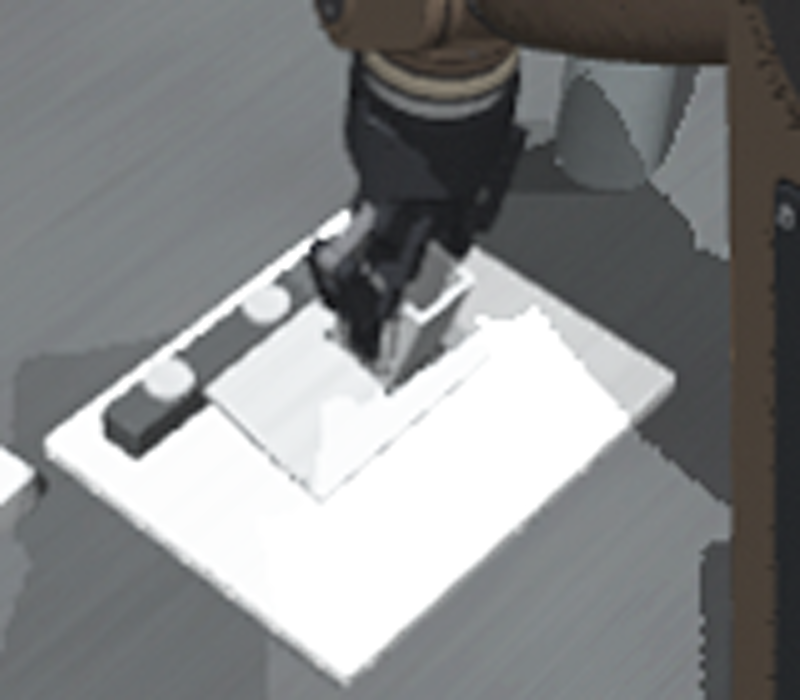

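```bash
cat > fitpart.py <<'E'
from part import *
from scipy.optimize import least_squares
def fitpart(obs,pts):
    s,R,psi=st(); obs=np.float64(obs)
    # params: origin low edge at chill top: x,y,beta ; low edge bottom on z=.012
    def W(q,P):
        x,y,b=q; c,s_=np.cos(psi),np.sin(psi); ex=np.array([c,s_,0]);ey=np.array([-s_,c,0]);ez=np.array([0,0,1.])
        P=np.float64(P); ux=np.cos(b)*ex+np.sin(b)*ez; uz=-np.sin(b)*ex+np.cos(b)*ez
        return np.array([x,y,.012])+(P[:,:1]+.04)*ux+P[:,1:2]*ey+P[:,2:]*uz
    r=least_squares(lambda q:(proj('side',W(q,pts))-obs).ravel(),[.55,-.19,.2]); 
    print('low edge mid',r.x[:2].round(4),'beta deg',np.degrees(r.x[2]).round(1),'res',r.fun.reshape(-1,2).round(1).tolist())
    H=W(r.x,[(.04,.065,0),(.04,-.065,0),(0,0,0)]); print('high edge',H.round(4).tolist()); return r.x
E
python3 - <<'E'
from fitpart import *
o=(np.float64([(322,492),(205,386),(472,277),(418,320)])+.5)/5-.5+[285,130]
fitpart(o,[(-.04,.065,.006),(.04,.065,.006),(-.02,-.045,.07),(-.02,-.005,.07)])
E
```

```text
low edge mid [ 0.5675 -0.1953] beta deg 14.7 res [[-0.1, 0.9], [-0.4, -0.2], [0.1, -0.6], [0.3, -0.2]]
high edge [[0.6453, -0.1308, 0.0323], [0.6444, -0.2608, 0.0323], [0.6062, -0.1955, 0.0222]]
```

Request:
{"fn": "jog_arm", "kwargs": {
  "series": [
    [0.001, 0, -0.002, 0.001],
    [0.003, 0, -0.001, 0.002],
    [0.003, 0, 0, 0.002],
    [0.003, 0, 0, 0.002],
    [0.002, 0, 0, 0.002],
    [0.001, 0, 0, 0.001],
    [0, 0, 0, 0.001],
    [0, 0, 0.001, 0]
  ]
}}

```text
time: 21.03
eef_pos: [0.5807, -0.221, 0.0548]
tcp_rot: [0.011, 1.0, 0.0, 0.023]
contact_force: [-0.9, 2.2, 5.7]
opening: 0.459
```

```bash
python3 -c "
from h import *
show()
crop('side',(285,130,445,270),5,'pics/s23.png')"
```

```text
t 21.03 pos [ 0.5807 -0.221   0.0548] psi -0.0212 tilt [ 0.046  0.    -0.999] F [-0.9  2.2  5.7] op 0.459 q [-0.54  0.36  1.85  0.03  0.88 -2.1 ]
```

View pics/s23.png

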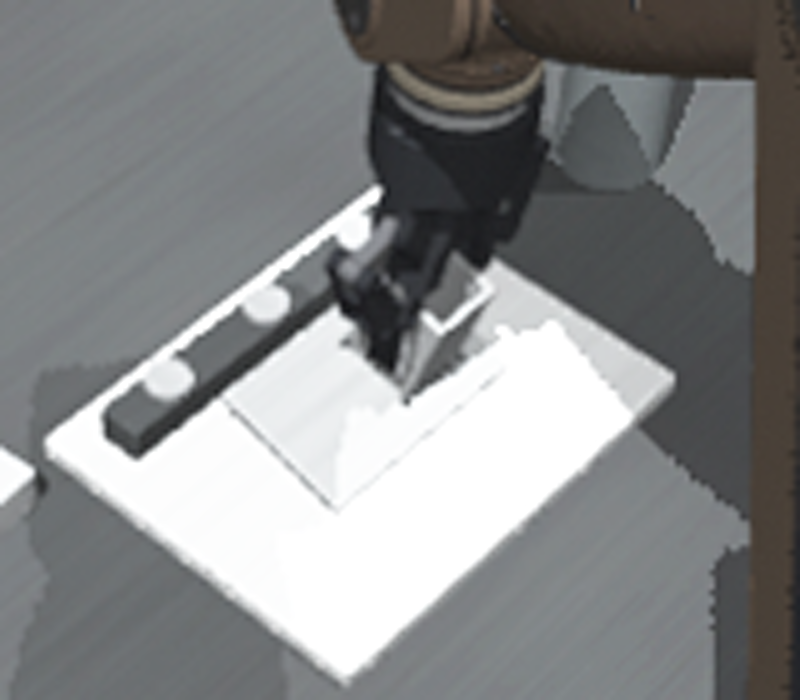

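Request:
{"fn": "jog_arm", "kwargs": {
  "series": [
    [0, 0, 0.002, 0],
    [-0.001, 0, 0.002, 0],
    [-0.001, 0, 0.002, 0],
    [-0.001, 0, 0.002, 0],
    [-0.001, 0, 0.002, 0],
    [-0.001, 0, 0.002, 0],
    [-0.001, 0, 0.002, 0],
    [-0.001, 0, 0.002, 0]
  ]
}}

```text
time: 21.75
eef_pos: [0.5823, -0.2211, 0.0538]
tcp_rot: [0.008, 1.0, 0.003, 0.007]
contact_force: [-6.3, 2.6, 10.2]
opening: 0.46
```

```bash
python3 -c "
from h import *
show()"
```

```text
t 21.75 pos [ 0.5823 -0.2211  0.0538] psi -0.0169 tilt [ 0.014  0.007 -1.   ] F [-6.3  2.6 10.2] op 0.46 q [-0.53  0.38  1.83  0.02  0.92 -2.09]
```

Request:
{"fn": "jog_arm", "kwargs": {
  "series": [
    [-0.001, 0, 0.003, 0],
    [-0.001, 0, 0.003, 0],
    [-0.001, 0, 0.003, 0],
    [-0.001, 0, 0.003, 0],
    [-0.001, 0, 0.003, 0],
    [-0.001, 0, 0.003, 0],
    [-0.001, 0, 0.003, 0],
    [-0.001, 0, 0.003, 0]
  ]
}}

```text
time: 22.42
eef_pos: [0.5881, -0.2213, 0.0504]
tcp_rot: [0.008, 1.0, 0.005, -0.006]
contact_force: [-8.2, 3.9, 8.3]
opening: 0.46
```

```bash
python3 -c "
from h import *
show()
crop('side',(285,130,445,270),5,'pics/s24.png')"
```

```text
t 22.42 pos [ 0.5881 -0.2213  0.0504] psi -0.0153 tilt [-0.012  0.01  -1.   ] F [-8.2  3.9  8.3] op 0.46 q [-0.52  0.41  1.8   0.    0.95 -2.08]
```

View pics/s24.png

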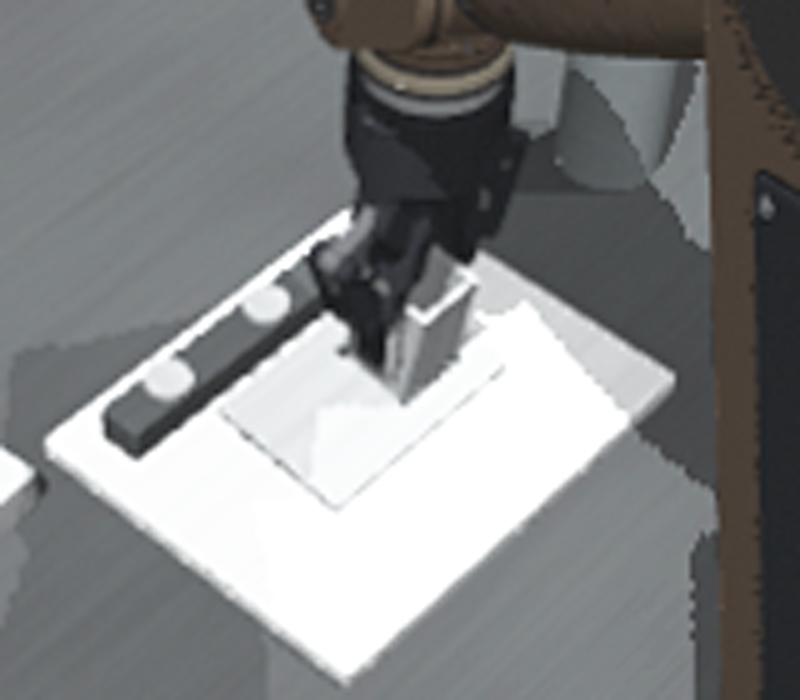

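Good progress: the low edge stays put (~(337,507)), the plate is levelling, and a gap to the bar remains. Continue.

Request:
{"fn": "jog_arm", "kwargs": {
  "series": [
    [-0.001, 0, 0.003, 0],
    [-0.001, 0, 0.003, 0],
    [-0.001, 0, 0.003, 0],
    [-0.001, 0, 0.003, 0],
    [-0.001, 0, 0.003, 0],
    [-0.001, 0, 0.003, 0],
    [-0.001, 0, 0.003, 0],
    [-0.001, 0, 0.003, 0]
  ]
}}

```text
time: 23.13
eef_pos: [0.5936, -0.2213, 0.0462]
tcp_rot: [0.007, 1.0, 0.005, -0.018]
contact_force: [-6.4, 4.7, 12.8]
opening: 0.463
```

```bash
python3 -c "
from h import *
show()
crop('side',(285,130,445,270),5,'pics/s25.png')"
```

```text
t 23.13 pos [ 0.5936 -0.2213  0.0462] psi -0.0142 tilt [-0.037  0.011 -0.999] F [-6.4  4.7 12.8] op 0.463 q [-0.51  0.44  1.77 -0.01  0.97 -2.06]
```

View pics/s25.png

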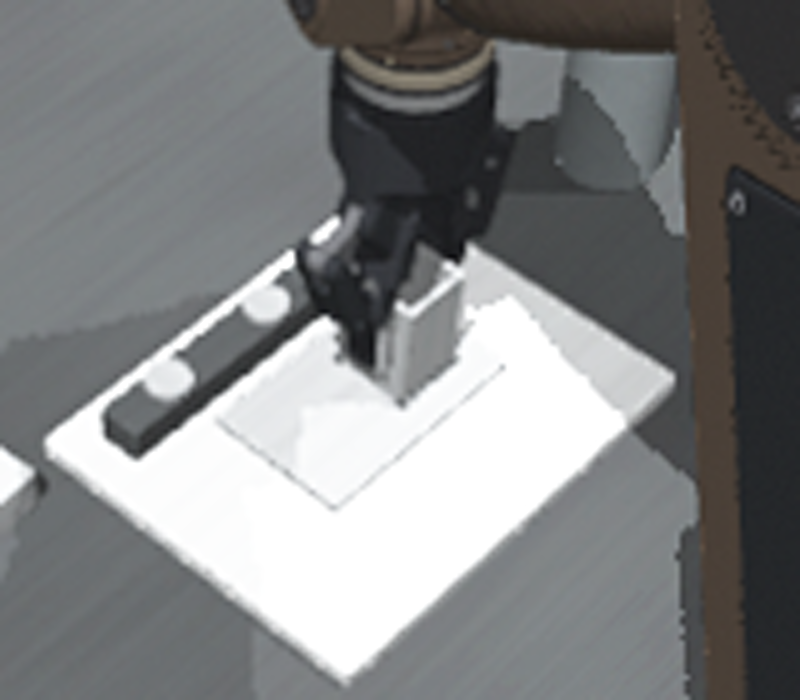

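Run:
```python
from fitpart import *
o=(np.float64([(336,504),(217,418),(465,265),(408,308)])+.5)/5-.5+[285,130]
fitpart(o,[(-.04,.065,.006),(.04,.065,.006),(-.02,-.045,.07),(-.02,-.005,.07)])
```

```text
low edge mid [ 0.5569 -0.1981] beta deg -1.0 res [[0.6, -0.4], [-0.0, -0.3], [-0.6, 0.3], [0.1, 0.5]]
high edge [[0.6378, -0.1342, 0.0105], [0.636, -0.2642, 0.0105], [0.5969, -0.1986, 0.0113]]
```

Request:
{"fn": "jog_arm", "kwargs": {
  "series": [
    [-0.001, 0.001, 0, 0],
    [-0.001, 0.001, 0, 0],
    [-0.001, 0.001, 0, 0],
    [-0.001, 0.001, 0, 0],
    [-0.001, 0.001, 0, 0],
    [-0.001, 0.001, 0, 0],
    [-0.001, 0.0005, 0, 0],
    [-0.001, 0, 0, 0]
  ]
}}

```text
time: 23.85
eef_pos: [0.5979, -0.2179, 0.0457]
tcp_rot: [0.004, 1.0, 0.002, -0.025]
contact_force: [-3.9, -1.1, 2.7]
opening: 0.461
```

```bash
python3 -c "
from h import *
show()
crop('side',(285,130,445,270),5,'pics/s26.png')"
```

```text
t 23.85 pos [ 0.5979 -0.2179  0.0457] psi -0.0083 tilt [-0.051  0.005 -0.999] F [-3.9 -1.1  2.7] op 0.461 q [-0.5   0.45  1.76 -0.02  0.98 -2.05]
```

View pics/s26.png

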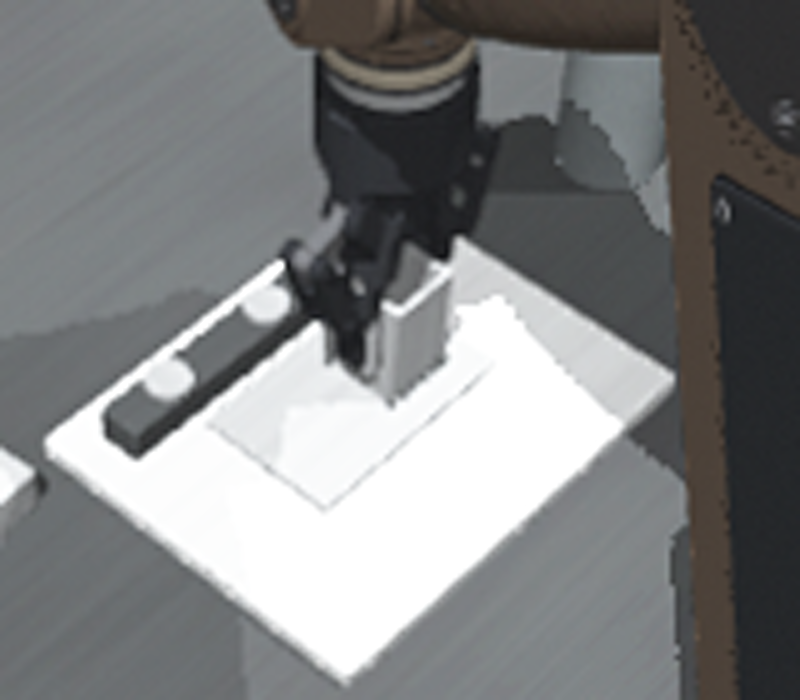

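Request:
{"fn": "jog_arm", "kwargs": {
  "series": [
    [-0.001, 0.0005, 0, 0.002],
    [-0.001, 0.0005, 0, 0.002],
    [-0.001, 0.0005, 0, 0.002],
    [-0.001, 0.0005, 0, 0.002],
    [-0.001, 0, 0, 0.002],
    [-0.001, 0, 0, 0.002],
    [-0.001, 0, 0, 0.001],
    [-0.001, 0, 0, 0]
  ]
}}

```text
time: 24.57
eef_pos: [0.6043, -0.2154, 0.0454]
tcp_rot: [0.01, 1.0, 0.003, -0.03]
contact_force: [-5.6, -1.3, 3.7]
opening: 0.464
```

```bash
python3 -c "
from h import *
show()
crop('side',(285,130,445,270),5,'pics/s27.png')"
```

```text
t 24.57 pos [ 0.6043 -0.2154  0.0454] psi -0.0199 tilt [-0.059  0.006 -0.998] F [-5.6 -1.3  3.7] op 0.464 q [-0.49  0.46  1.74 -0.03  1.   -2.03]
```

View pics/s27.png

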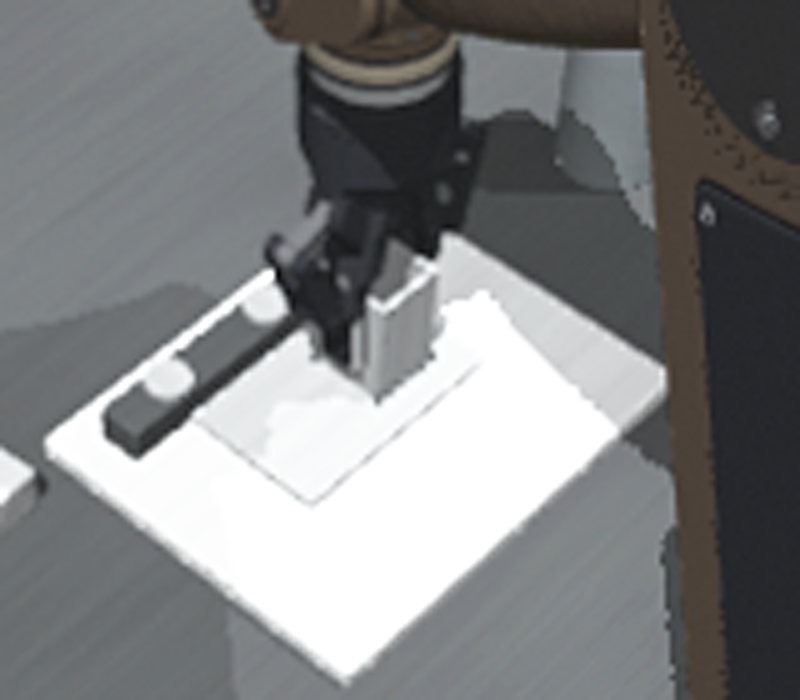

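Request:
{"fn": "jog_arm", "kwargs": {
  "series": [
    [-0.001, 0, 0, 0],
    [-0.001, 0, 0, 0],
    [-0.001, 0, 0, 0],
    [-0.001, 0, 0, 0],
    [-0.001, 0, 0, 0],
    [0, 0, 0, 0],
    [0, 0, 0, 0],
    [0, 0, 0, 0]
  ]
}}

```text
time: 25.28
eef_pos: [0.6045, -0.2154, 0.0453]
tcp_rot: [0.01, 0.999, 0.003, -0.037]
contact_force: [-6.2, -1.4, 2.9]
opening: 0.465
```

```bash
python3 -c "
from h import *
show()
crop('side',(285,130,445,270),5,'pics/s28.png')
crop('side',(295,160,375,240),8,'pics/s28b.png')
crop('top',(300,170,420,270),6,'pics/t28.png')"
```

```text
t 25.28 pos [ 0.6045 -0.2154  0.0453] psi -0.0193 tilt [-0.074  0.006 -0.997] F [-6.2 -1.4  2.9] op 0.465 q [-0.49  0.47  1.73 -0.03  1.01 -2.02]
```

View pics/s28b.png

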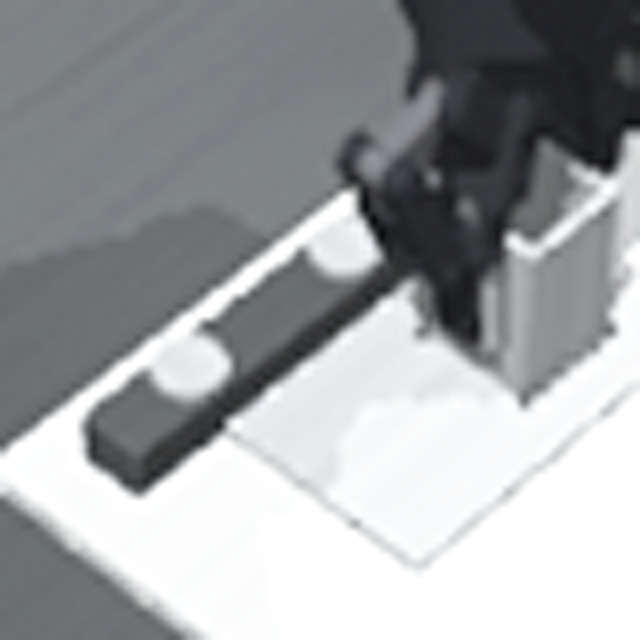

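View pics/t28.png

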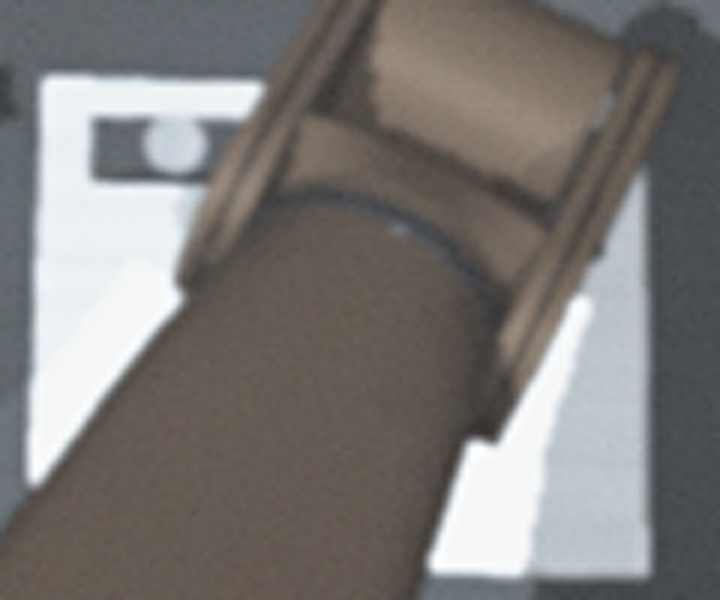

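Request:
{"fn": "jog_arm", "kwargs": {
  "series": [
    [0, 0, 0, 0],
    [0, 0, 0, 0],
    [0, 0, 0, 0],
    [0, 0, 0, 0],
    [0, 0, 0, 0],
    [0, 0, 0, 0],
    [0, 0, 0, 0],
    [0, 0, 0, 0]
  ],
  "grip": 0.06
}}

```text
time: 26.1
eef_pos: [0.611, -0.2136, 0.0461]
tcp_rot: [0.012, 1.0, 0.004, -0.028]
contact_force: [0.5, -0.7, 0.2]
opening: 0.705
```

```bash
python3 -c "
from h import *
show()
crop('side',(295,160,395,240),7,'pics/s29.png')"
```

```text
t 26.1 pos [ 0.611  -0.2136  0.0461] psi -0.0249 tilt [-0.055  0.008 -0.998] F [ 0.5 -0.7  0.2] op 0.705 q [-0.49  0.47  1.73 -0.02  1.   -2.02]
```

View pics/s29.png

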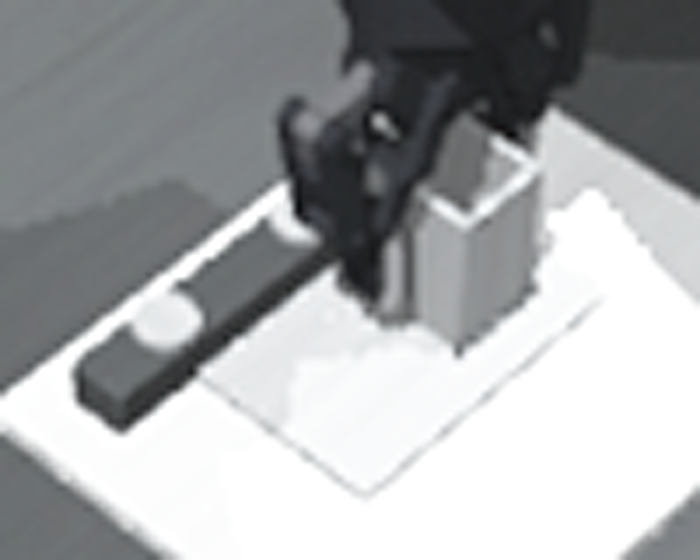

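Request:
{"fn": "jog_arm", "kwargs": {
  "series": [
    [0.0005, -0.001, -0.006, 0],
    [0.0005, 0, -0.01, 0],
    [0.0008, 0, -0.014, 0],
    [0.001, 0, -0.018, 0],
    [0.001, 0, -0.02, 0],
    [0.001, 0, -0.022, 0],
    [0.001, 0, -0.025, 0],
    [0.001, 0, -0.025, 0]
  ]
}}

```text
time: 26.82
eef_pos: [0.6089, -0.2145, 0.1921]
tcp_rot: [0.013, 0.999, 0.006, -0.032]
contact_force: [0.3, 0.0, -0.3]
opening: 0.701
```

```bash
python3 -c "
from h import *
show()
p=st()[0]['eef_pos'];plan([p[0]-.1,p[1]+.1,.3],None,8)"
```

```text
t 26.82 pos [ 0.6089 -0.2145  0.1921] psi -0.0258 tilt [-0.064  0.013 -0.998] F [ 0.3  0.  -0.3] op 0.701 q [-0.49  0.3   1.66 -0.02  1.25 -2.03]
[[0.0137, 0.0123, -0.0125, 0.0], [0.0137, 0.0123, -0.0125, 0.0], [0.0137, 0.0123, -0.0125, 0.0], [0.0137, 0.0123, -0.0125, 0.0], [0.0137, 0.0123, -0.0125, 0.0], [0.0137, 0.0123, -0.0125, 0.0], [0.0137, 0.0123, -0.0125, 0.0], [0.0137, 0.0123, -0.0125, 0.0]]
```

Move back out of the cameras' sight.

Request:
{"fn": "jog_arm", "kwargs": {
  "series": [
    [0, 0, -0.02, 0],
    [0.005, 0.01, -0.02, 0],
    [0.012, 0.02, -0.015, 0],
    [0.015, 0.025, -0.01, 0],
    [0.015, 0.025, -0.01, 0],
    [0.015, 0.025, -0.01, 0],
    [0.015, 0.025, -0.01, 0],
    [0.015, 0.025, -0.01, 0]
  ]
}}

```text
time: 27.48
eef_pos: [0.5272, -0.0588, 0.3293]
tcp_rot: [0.017, 1.0, 0.0, -0.018]
contact_force: [0.9, -0.9, -0.3]
opening: 0.704
```

```bash
python3 -c "
from h import *
show()
crop('side',(285,150,435,270),5,'pics/s30.png')
crop('top',(290,160,430,280),5.5,'pics/t30.png')
crop('side',(120,150,440,370),2,'pics/s30w.png')"
```

```text
t 27.48 pos [ 0.5272 -0.0588  0.3293] psi -0.0343 tilt [-0.037  0.001 -0.999] F [ 0.9 -0.9 -0.3] op 0.704 q [-0.3  -0.07  1.81 -0.01  1.44 -1.83]
```

View pics/s30.png

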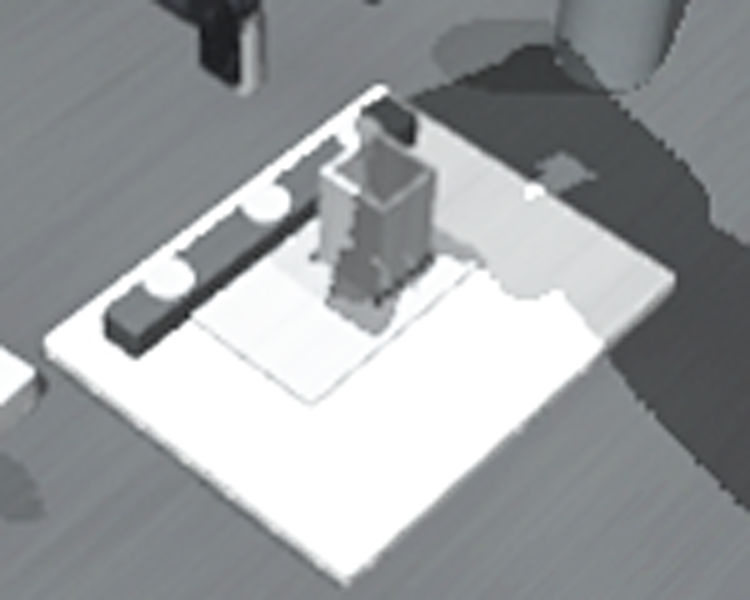

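View pics/t30.png

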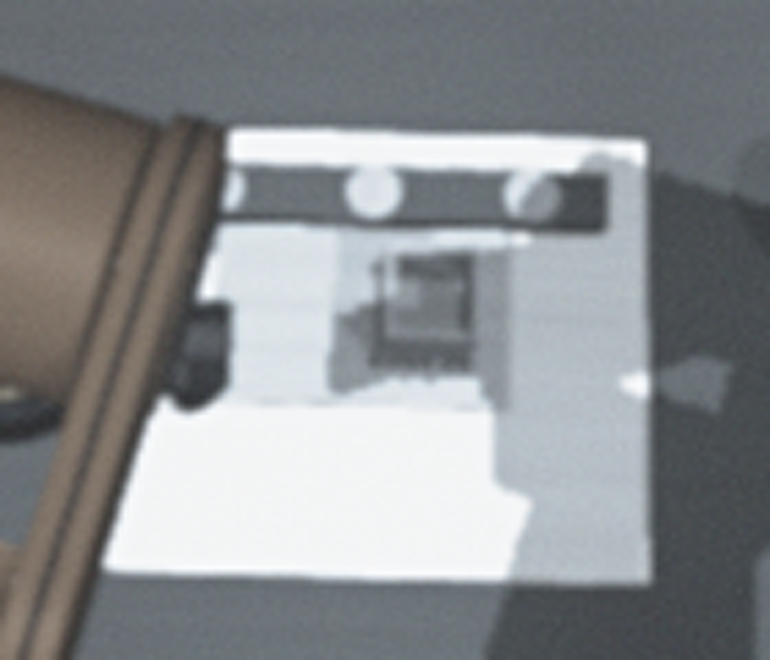

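View pics/s30w.png

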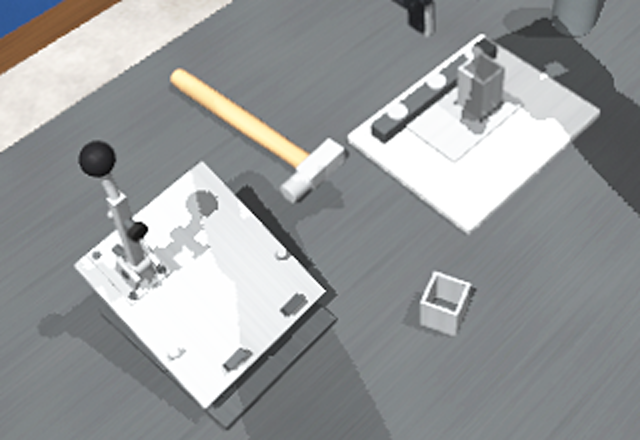

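Request:
{"fn": "jog_arm", "kwargs": {
  "series": [
    [0.01, 0.03, -0.005, 0],
    [0.012, 0.035, -0.005, 0],
    [0.012, 0.035, -0.005, 0],
    [0.012, 0.035, -0.005, 0],
    [0.012, 0.035, -0.005, 0],
    [0.012, 0.035, -0.005, 0],
    [0.01, 0.03, 0, 0],
    [0.005, 0.015, 0, 0]
  ]
}}

```text
time: 28.3
eef_pos: [0.4538, 0.1944, 0.3637]
tcp_rot: [0.024, 1.0, -0.002, -0.016]
contact_force: [0.3, 0.8, -1.0]
opening: 0.702
```

```bash
python3 -c "
from h import *
show()
crop('side',(295,155,395,240),7.5,'pics/s31.png')
crop('top',(295,165,415,275),6,'pics/t31.png')"
```

```text
t 28.3 pos [0.4538 0.1944 0.3637] psi -0.0486 tilt [-0.032 -0.004 -0.999] F [ 0.3  0.8 -1. ] op 0.702 q [ 0.2  -0.18  1.84  0.    1.51 -1.32]
```

View pics/s31.png

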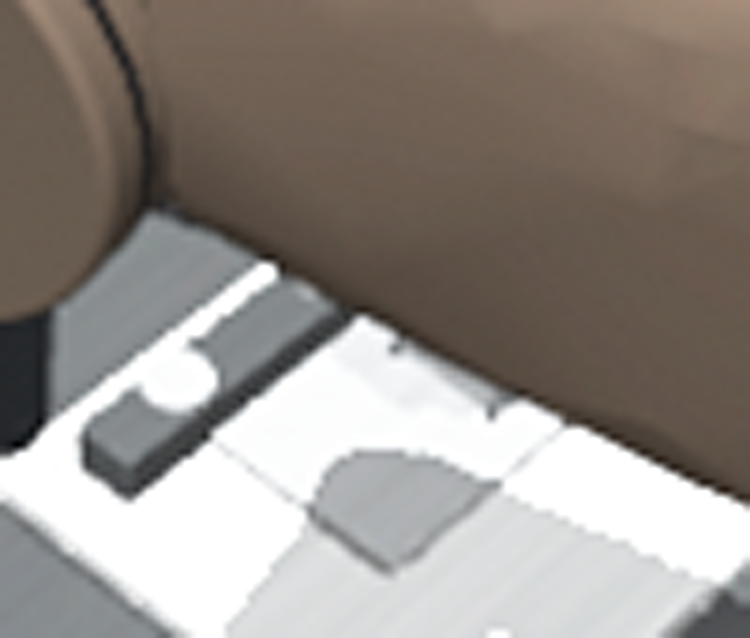

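View pics/t31.png

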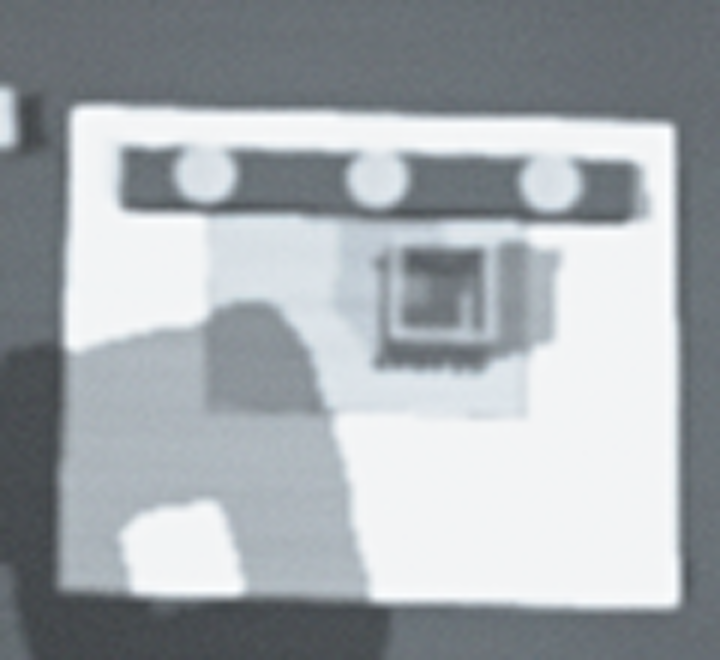

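```bash
python3 -c "
from h import *
u=lambda p:(np.float64(p)+.5)/6-.5+[295,165]
L=atz('top',u([(208,411),(525,417)]),.018); B=atz('top',u([(122,210),(640,220)]),.034); C=atz('top',u([(70,105),(678,124),(681,607),(58,591)]),.012)
print(L.round(4),B.round(4),C.round(4).tolist())
y=L[:,1].mean(); print('yaw low',np.arctan2(-(L[0]-L[1])[0],(L[0]-L[1])[1]),'yaw bar',np.arctan2(-(B[0]-B[1])[0],(B[0]-B[1])[1]))
xb=np.interp(L[:,1],B[::-1,1],B[::-1,0]); print('low->bar face',xb-L[:,0],'mid y plate',y,'bar',B[:,1].mean())
# compare bar vs chill front edge: should be .155
print('bar to plate low edge', B[:,0].mean()-C[2:,0].mean(), 'to far edge', C[:2,0].mean()-B[:,0].mean())
a=cv2.imread('pics/top0.png')
im=vision.read_camera('top')[:,:,::-1]; b=np.abs(a.astype(int)-im)[180:200,305:405].sum(2); print('bar region diff',b.mean(),b.max())
crop('side',(0,0,640,400),1,'pics/s32.png');crop('top',(0,0,640,400),1,'pics/t32.png')
show()
"
```

```text
[[ 0.5644 -0.1251  0.018 ]
 [ 0.5626 -0.2537  0.018 ]] [[ 0.644  -0.0897  0.034 ]
 [ 0.6412 -0.3     0.034 ]] [[0.693, -0.0675, 0.012], [0.6864, -0.3204, 0.012], [0.4864, -0.3163, 0.012], [0.4917, -0.0649, 0.012]]
yaw low -0.0138823575605693 yaw bar -0.01373960166232764
low->bar face [0.07917497 0.07919334] mid y plate -0.1893663215890215 bar -0.19484365862436526
bar to plate low edge 0.15355583280940666 to far edge 0.04710155077034828
bar region diff 16.6145 46
t 28.55 pos [0.4549 0.1913 0.363 ] psi -0.0512 tilt [-0.033 -0.005 -0.999] F [-0.3  0.  -0. ] op 0.696 q [ 0.19 -0.17  1.84  0.    1.51 -1.33]
```

View pics/t32.png

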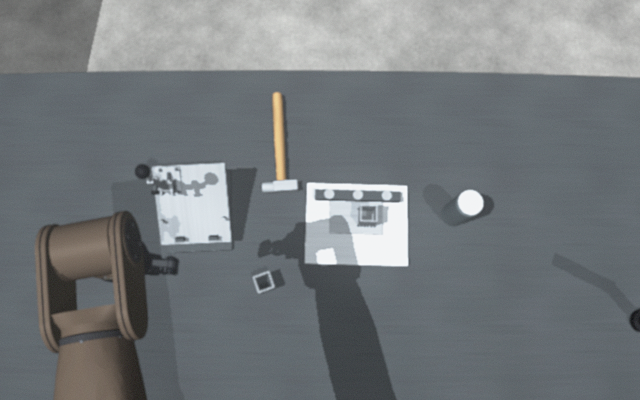

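```bash
python3 -c "
from h import *
a=cv2.imread('pics/top0.png',0).astype(np.float32);b=cv2.imread('pics/t32.png',0).astype(np.float32)
for n,(x0,y0,x1,y1) in dict(bar=(308,186,406,200),chill=(295,172,420,186),hammer=(260,85,300,195),offcut=(248,265,282,298),can=(450,185,490,225)).items(): print(n,cv2.phaseCorrelate(a[y0:y1,x0:x1].copy(),b[y0:y1,x0:x1].copy()))
from plant import workorder
print(workorder.sign_off()); show()"
```

```text
bar ((-0.03307607312103755, 0.5716942968804322), 0.9339558367729187)
chill ((0.4948021019568287, 0.45993502083956006), 1.004169351196289)
hammer ((0.014245833339220582, 0.030004139548701403), 1.0110395415623983)
offcut ((-0.06972285774037346, 0.06904092845179477), 0.949092134281441)
can ((-0.02659194486354366, 0.02017299361452274), 0.9594147545099259)
the job is handed in; nothing more can be done
None
the job is handed in; nothing more can be done
```

The job is done and was handed in at about 28.6 s, well inside the 64 s limit. No verdict came back.

**What I did**
- **Clamp:** I lifted the ball with the gripper. The first try slipped out below the centre and the clamp snapped shut on the base again. The second try took it past the centre and the spring opened it. From both cameras the arm measured 1.90 rad, right at its stop, and it still looked open at the end.
- **Post base:** I lifted it out about square to the bed and carried it over. It was still tilted about 20°, so I set its low edge on the chill plate and pressed it slowly level. I then slid it up to the bar at about 6 N and let go.

**Last checks**
- **Flush to the bar:** The plate's outer long edge measured 79.2 mm from the bar face at both ends, against 80 mm for flush. The edge and the bar face agreed in angle to within 0.001 rad.
- **Midway:** The plate's centre is about 5 mm off the bar's middle.
- **Bar:** It shows no sign of having been pushed away. It measured 153.6 mm from the chill plate's near edge, against the given 155 mm. Against the first picture it appeared shifted 0.57 px, about 1 mm towards the robot (away from the push). The fixed chill plate showed nearly the same apparent shift, so I put that down to the changed shading.
- **Other things:** The hammer, offcut and can moved less than 0.1 px. The robot was touching nothing.

**Small disagreements**
- The tool tilted by up to about 6° under load, and this could not be corrected directly.
- The plate slid on its low edge while I levelled it, with up to about 20 N of downward contact force.

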